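# Hang a well-plate carrier on the cooling rail at its mark

### The arm

A 6-joint arm with a two-finger parallel gripper is mounted at the origin on the work surface. World frame = base frame: x ahead of the robot, y to its left, z up, the work surface at z = 0. Lengths are in m, angles in rad, forces in N, time in s.
With the tool pointing down it reaches from about 0.325 to 0.85 m from the base axis. Payload 15.5 kg.
Tool frame: the origin (TCP) lies midway between the tips of the shut fingers; the grasp point (between the pads) lies 19 mm behind it (grasp_offset is the distance from the TCP to the grasp point, in m); z points along the fingers, y is the direction in which the jaws open and shut (so a half turn about z gives the same grasp; the last joint's range is limited). The gripper opens to 91 mm and grips with 3 to 60 N. Pads are 32 mm wide; open, the fingers measure 118 mm over their backs; the gripper's body (76 mm by 178 mm) begins 60 mm behind the grasp point.
Start: joints at [1.24, 0.494, 1.345, -0, 1.302, -0.096], TCP at [0.146, 0.608, 0.214] pointing down, gripper open.
Joint ranges: [-2.91, 2.91], [-0.82, 2.16], [0.22, 2.67], [-1.22, 4.37], [0.12, 2.79], [-3.08, 3.08]. Speed limits (rad/s): [1.89, 1.89, 2.57, 3.01, 3.01, 3.01].

### API

Orientations are given as a rotation vector (axis times angle).
In Python, from cell import observe, snapshot, camera_info, close_job, grasp_offset gives the robot as it stands. The module is installed in compiled form; this text tells all that it offers.
- The arm moves only by the tool carry_out, never from a script. Its argument "moves" is a list of rows, each a list of 2 entries, a list of its own where there are three numbers: the shift along the tool's x, y, z in cm, then the turn about the tool's z in rad. A call has exactly 10 rows; each row shifts and turns the commanded pose from where the row before left it, along the tool's axes as they then stand; what a row does not reach is not made up. A row lasts 1/10 s, in which the tool goes at most 50 mm and 8.59 degrees, less where a joint would pass 70% of its speed; a pose out of reach is approached as far as the arm can. A call with a gripper value outside its range is refused whole. "jaw" is the finger opening in cm, from 0 to 9.12, set as the call begins (left out, the last holds). The fingers move at their own pace and stop on an object; "grip_force" is the grip in N (left out, the last holds). Time passes only in rows, so rows that do not move let the fingers close, or fill a call up. It gives the time, the measured TCP pose, the force and the opening at its end, in the units of the state.
- observe(): the state, without advancing time (a new reading comes with each control period).
- snapshot(name): name is "scene" or "side" or "wrist"; returns (picture, depth): 480x640x3 uint8, red, green, blue; 480x640 float32, m along the optical axis (not along the pixel's ray), 0 where there is no reading.
- camera_info(name): a dict with "fx", "fy", "cx", "cy" (pixels), "R" (3x3) and "t" (3): a world point X has camera coordinates R X + t; the wrist camera has in their place "mount" (4x4, takes a point from camera to tool coordinates, whose origin is the TCP and whose axes are the flange's). Camera axes: x right, y down, z forward; pixel columns grow to the right and rows downward; lengths in m; the calibration is good to about 2 mm. A picture is of the moment at which its call begins: read the wrist's pose just before it. camera_info takes no time and is no camera call.
- close_job(): hands the job in, once; it reports no verdict.
The state is a dict: "time": time; "q": joint angles; "qvel": joint speeds; "joint_efforts": joint torques, N m; "eef_pos": TCP position; "tcp_rot": TCP orientation; "wrist_force": force on the tool from outside, world axes, zero at the start; "ft_torque": the same for the moment, N m; "gripper_width": finger opening in m.
Only numpy, scipy, OpenCV 4.12 (cv2) and the standard library are available. Lean on these libraries where they do the work, as an engineer would, in place of code of your own. Each camera call takes 0.05 s, during which the arm holds its last target.

### The job

Draw the plate carrier out of the drying bay by its green front handle until the yellow top grip stands well clear in front of the hood, and let go of it standing on the bench. Take it again by the yellow grip, hook both its hooks over the rail on the blue stretch, then slide it along the rail, staying hooked, until it is centred on the red pointer, and leave it hanging there. Keep the carrier upright throughout and leave the jar and the bottle where they are.

Things in the scene. Friction and masses are not known exactly. Their poses are not given: they have to be found in the camera images.
- handle (a point): Centre of the carrier's green front handle: upright plate 10 mm thick (x), 36 wide (y), top 22 mm above this point, which is 42 mm above the carrier's underside. It stands 105 mm in front (-x) of the yellow grip on an 8 mm thick tongue, 35 mm clear of the well plate, and starts 70 to 85 mm in front of the hood's edge. Axes are the carrier's: x from handle to tray, z up.
- grip (a point): Centre of the carrier's yellow top grip: upright plate 12 mm thick (x), 44 wide (y), top 22 mm above this point, lower end 22 mm below it on a crossbar 10 thick, 112 long (y). 180 mm above the carrier's underside, 50 mm above the hook point. Starts 20 to 35 mm behind the hood's front edge, 13 mm below the hood; some 75 mm in front of the edge a gripper fits from above. Axes are the carrier's.
- hook (a point): Midway between the carrier's two hooks, where the rail's axis lies when hung; 130 mm above its underside. Hooks 10 mm wide at y = -51 and +51: upside-down U, 26 mm open in x, V roof that centres itself on the rail; upright on the -x side, short prong on the +x side (outer face x = 22) reaching 30 mm below this point. The rail enters from +x, under the prongs and over the tray.
- tray (a point): Underside centre of the loose carrier's tray, straight below grip and hook point. Aluminium, 150 x 112 x 8 mm (x, y, z), rim to 22 mm high at its back; white 96-well plate fixed on it, top 22 mm above the underside, so 78 mm are free between it and the prong tips. Carrier about 0.32 kg; stands and hangs level by itself, slides over the bench. Axes are the carrier's.
- rail: Fixed horizontal steel bar, 12 mm in diameter, along this frame's y, axis 190 mm above the bench. Origin on the bench under its middle; x points away from the robot. Posts 14 mm in diameter, 200 high, at y = -215 and +215, on feet 160 (x) x 30 x 10. Parallel scale strip at x = 68, 14 wide, top at 192. The carrier hangs with its x along the rail's, prongs on the far side, and slides easily.
- blue (a point): Middle of the rail's blue stretch, on the rail's axis, at y = -130 mm of the rail. The stretch is 115 mm long (y = -188 to -73) and is where the carrier is hooked on: its middle belongs near this point. Axes are the rail's.
- mark_point (a point): The mark: point on the rail's axis at a narrow red band, level with the red pointer on the scale strip (pointer top 198 mm above the bench); between y = +10 and +125 mm of the rail. Axes are the rail's. The carrier's middle belongs here in the end.
- bay: Drying bay, fixed: white hood 170 x 210 mm (x, y), underside 215 mm and top 249 mm above the bench, on four posts 12 mm in diameter at x = 12 and 158, y = -92 and +92. Origin on the bench under the middle of the hood's front edge; x points into the bay. The carrier stands inside on the bare bench and is drawn out towards -x.
- jar_mid (a point): Middle of a small amber jar, 48 mm in diameter and 60 high, on the bench near the robot between bay and rail: leave alone.
- bottle_mid (a point): Middle of a white bottle, 60 mm in diameter and 120 high, at the back between bay and rail: leave alone.
Things that resemble listed ones, but are neither listed nor needed, are in the scene too. What is shaped like the part that bears handle but pink is not meant.

How it is judged:
On the way, in this order (a step that is already met when the one before it is completed fails the run):
1. the carrier stands upright on the bench, its yellow grip at least 30 mm in front of the hood's front edge, and the fingers have let go of it (x of grip in the frame of bay below -0.03 m and height (world z) of grip below 0.186 m and angle between grip's own z axis and vertical below 0.08 rad and contact force between the fingers and carrier below 0.2 N), for 0.2 s.
2. both hooks are over the rail, with the carrier's middle on the blue stretch (x of hook in the frame of rail between -0.01 and 0.01 m and z of hook in the frame of rail between 0.182 and 0.198 m and angle between hook's own z axis and vertical below 0.2 rad and angle between the x axis of hook and the x axis of rail, either way round below 0.15 rad and y of hook in the frame of rail below -0.065 m), for 0.1 s.
3. sliding: the carrier hangs hooked on the rail between the blue stretch and the mark (x of hook in the frame of rail between -0.01 and 0.01 m and z of hook in the frame of rail between 0.182 and 0.198 m and angle between hook's own z axis and vertical below 0.2 rad and angle between the x axis of hook and the x axis of rail, either way round below 0.15 rad and y of hook in the frame of rail above -0.065 m and y of hook in the frame of mark_point below -0.012 m), for 0.05 s.
At the end, for the whole second after the job is handed in: The carrier hangs by both hooks on the rail, upright to 0.2 rad and square to the rail to 0.15 rad (hook point within 10 mm across and 8 mm in height of the rail's axis), its middle within 10 mm of the mark along the rail, let go and still (x of hook in the frame of rail between -0.01 and 0.01 m and z of hook in the frame of rail between 0.182 and 0.198 m and angle between hook's own z axis and vertical below 0.2 rad and angle between the x axis of hook and the x axis of rail, either way round below 0.15 rad and y of hook in the frame of mark_point between -0.01 and 0.01 m and contact force between the fingers and carrier below 0.2 N and linear speed of carrier below 0.03 m/s); the robot touches nothing.
It fails at once if the carrier is lowered onto the rail, or lifted off it, beyond the blue stretch (x of hook in the frame of rail between -0.015 and 0.015 m and y of hook in the frame of rail between -0.04 and 0.2 m and z of hook in the frame of rail between 0.206 and 0.3 m).
It fails at once if the carrier is tipped by more than 0.35 rad (angle between hook's own z axis and vertical above 0.35 rad).
It fails at once if the jar or the bottle is moved more than 15 mm (distance of any of jar_mid, bottle_mid from where it was at the start of the episode above 0.015 m).
It fails at once if the jar or the bottle is tipped over (angle between any of jar_mid, bottle_mid's own z axis and vertical above 0.4 rad).
It also fails if it takes over 72 s, if anything falls off the work surface, if the arm or the gripper's body presses on something with over 40 N, if the wrist force passes 120 N, or if a joint passes its speed limit or range.

## Working session

There is one attempt and no reset: what is moved stays moved. The work goes in short steps, Python scripts to look and compute and a tool call to move; the robot and the scene stay as the last step left them, time stands still between calls to the robot, and variables do not carry over. Pictures are saved under pics/ and viewed, and the job is handed in when it is done.

Besides the shell and the picture viewer there is one more tool, called after ">>>" as name([rows], argument=value, ...), one row to a line, values as JSON. carry_out: Moves the arm, as the interface text tells. Its arguments: {"type":"object","properties":{"moves":{"type":"array","items":{"type":"array"}},"jaw":{"type":"number"},"grip_force":{"type":"number"}},"required":["moves"]}

```bash
ls -la; mkdir -p pics
cat > h.py <<'E'
import numpy as np, cv2
from scipy.spatial.transform import Rotation as Ro
from cell import observe, snapshot, camera_info, close_job, grasp_offset
def save(n,im): cv2.imwrite('pics/'+n+'.png', cv2.cvtColor(im,cv2.COLOR_RGB2BGR))
def take(cam,n):
    s=observe(); im,d=snapshot(cam); np.savez('pics/'+n+'.npz',im=im,d=d,p=s['eef_pos'],r=s['tcp_rot'],cam=cam); save(n,im); return im,d
def load(n):
    z=np.load('pics/'+n+'.npz'); return z
def world(n,u,v,dep=None):
    z=load(n); cam=str(z['cam']); c=camera_info(cam)
    if dep is None: dep=float(z['d'][int(round(v)),int(round(u))])
    p=np.array([(u-c['cx'])/c['fx']*dep,(v-c['cy'])/c['fy']*dep,dep])
    if cam=='wrist':
        M=np.array(c['mount']); p=M[:3,:3]@p+M[:3,3]
        return Ro.from_rotvec(z['r']).as_matrix()@p+z['p']
    return np.array(c['R']).T@(p-np.array(c['t']))
def cloud(n):
    z=load(n); cam=str(z['cam']); c=camera_info(cam); d=z['d']
    v,u=np.mgrid[0:480,0:640]
    P=np.stack([(u-c['cx'])/c['fx']*d,(v-c['cy'])/c['fy']*d,d],-1)
    if cam=='wrist':
        M=np.array(c['mount']); P=P@M[:3,:3].T+M[:3,3]
        return P@Ro.from_rotvec(z['r']).as_matrix().T+z['p']
    W=(P-np.array(c['t']))@np.array(c['R']); W[d==0]=np.nan; return W
def crop(n,u0,v0,u1,v1,k,out):
    im=load(n)['im'][v0:v1,u0:u1]; save(out,cv2.resize(im,None,fx=k,fy=k,interpolation=cv2.INTER_CUBIC))
E
python3 - <<'E'
from h import *
take('scene','s0');take('side','d0')
s=observe();print(s['time'],s['eef_pos'],s['tcp_rot'],s['gripper_width'],grasp_offset if not callable(grasp_offset) else grasp_offset())
for c in('scene','side','wrist'):print(c,camera_info(c))
E
```

```text
total 12
drwxr-xr-x  3 agent agent 4096 Dec  7 14:31 .
drwxr-xr-x 23 root  root  4096 Dec  7 14:31 ..
drwxr-xr-x  2 agent agent 4096 Dec  7 14:31 pics
0.1 [0.14590779 0.60739224 0.21342829] [-3.69535449e-01 -3.11958601e+00  1.61209803e-03] 0.09144856862418412 0.0188
scene {'fx': 506.8320624602176, 'fy': 506.8320624602176, 'cx': 306.9817284768501, 'cy': 242.9433082802749, 'R': array([[ 0.99683966, -0.07829172, -0.01345751],
       [-0.07257156, -0.82858602, -0.55513834],
       [ 0.03231203,  0.55436054, -0.83164916]]), 't': array([-0.53288284,  0.13430134,  1.14230724])}
side {'fx': 478.2385974759305, 'fy': 478.2385974759305, 'cx': 316.3198520347992, 'cy': 231.98778110048698, 'R': array([[ 0.81586007, -0.57811485, -0.01247282],
       [-0.40887706, -0.56150356, -0.71939788],
       [ 0.40889106,  0.59202785, -0.69448623]]), 't': array([-0.42353253,  0.32373564,  0.93438606])}
wrist {'fx': 359.3529341135371, 'fy': 359.3529341135371, 'cx': 313.4476757571554, 'cy': 241.85894328198427, 'mount': array([[-5.82026439e-04, -9.54849216e-01, -2.97090282e-01,
         8.49840027e-02],
       [ 9.99999829e-01, -5.70933886e-04, -1.24105593e-04,
         1.34392342e-04],
       [-5.11167813e-05, -2.97090303e-01,  9.54849386e-01,
        -1.69868582e-01],
       [ 0.00000000e+00,  0.00000000e+00,  0.00000000e+00,
         1.00000000e+00]])}
```

View pics/s0.png

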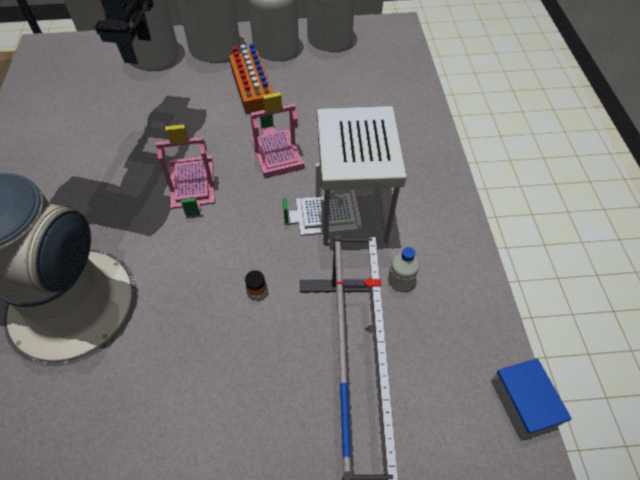

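View pics/d0.png

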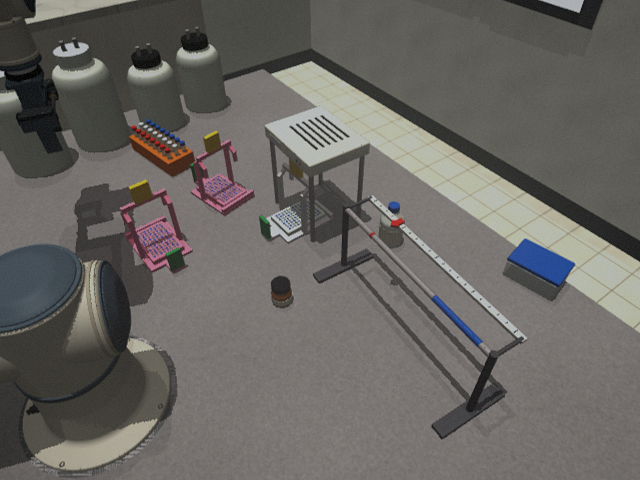

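Candidates for the green handle in the scene picture are (285,210) on the aluminium/white carrier under the hood, (191,207) on a pink carrier and (266,121) on another pink carrier. By description I choose (285,210). Next is a close crop and measurements.

Run:
```python
from h import *
crop('s0',240,100,440,260,4,'s0c'); crop('d0',230,90,430,260,4,'d0c'); crop('s0',290,230,410,480,3,'s0r'); crop('d0',300,180,540,440,3,'d0r')
```

```text
(no output)
```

View pics/s0c.png

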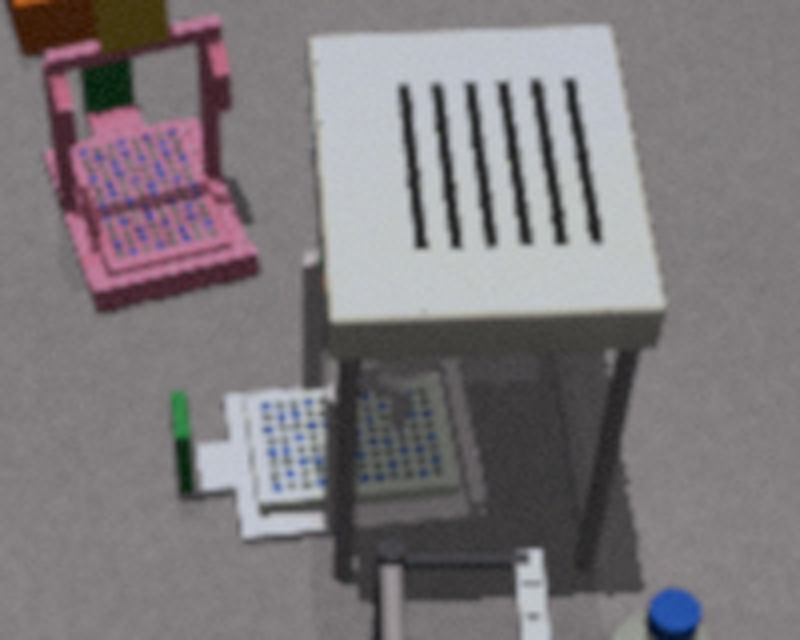

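View pics/d0c.png

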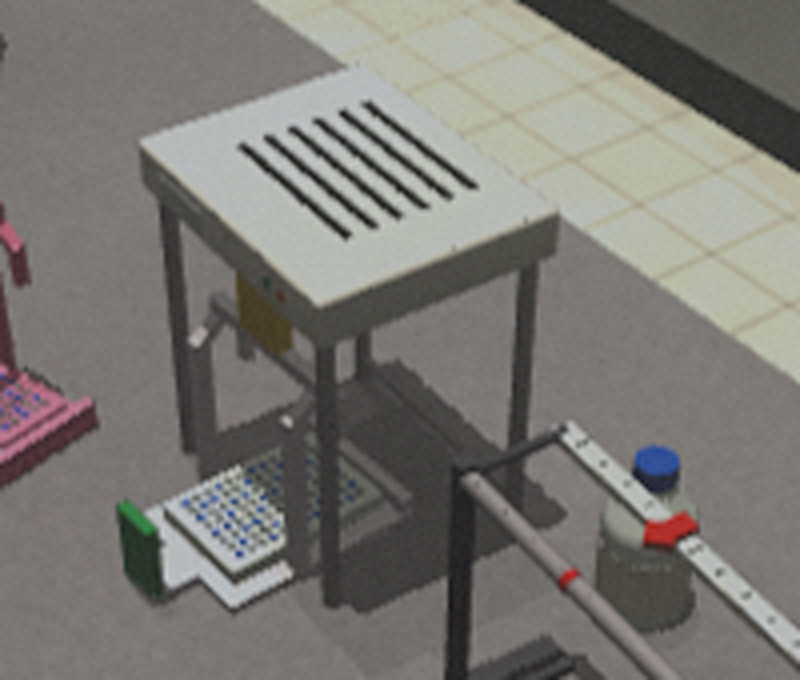

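View pics/s0r.png

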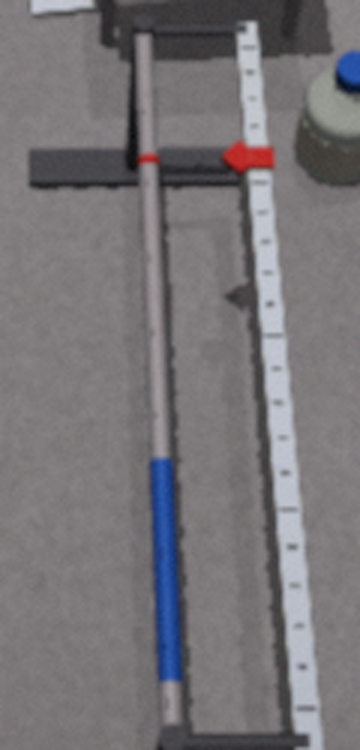

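View pics/d0r.png

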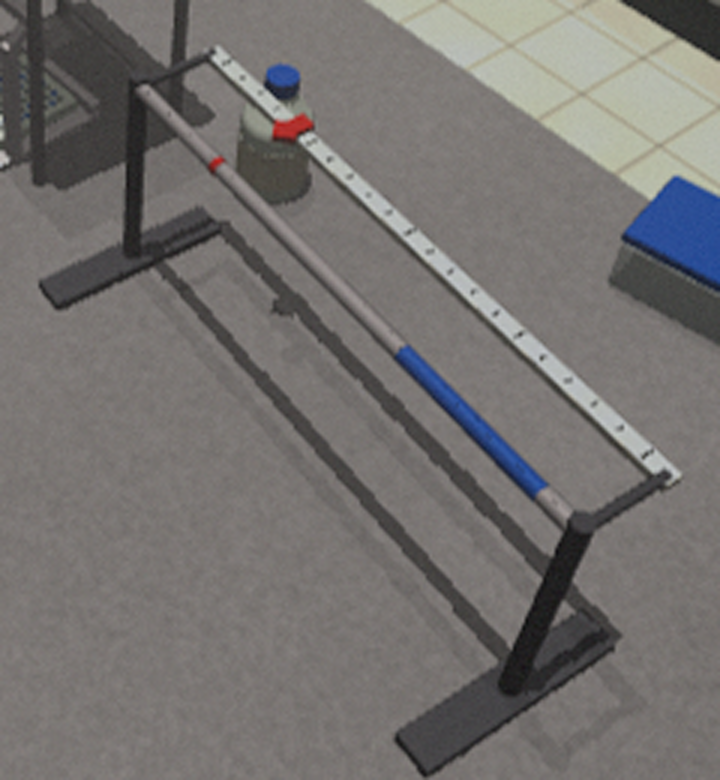

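The crops confirm it. The white/aluminium carrier under the hood has its green handle at scene (285,210) and side (265,227). In the scene view the red band is at (340,283) and the blue stretch runs from (344,384) to (347,457). Now I'll measure with the depth.

```bash
cat > m.py <<'E'
from h import *
def stat(P,name): print(name,len(P),'med',np.round(np.nanmedian(P,0),4),'min',np.round(np.nanpercentile(P,3,axis=0),4),'max',np.round(np.nanpercentile(P,97,axis=0),4))
def hsv(n): return cv2.cvtColor(load(n)['im'],cv2.COLOR_RGB2HSV)
def colmask(n,c):
    H=hsv(n);h,s,v=H[...,0],H[...,1].astype(int),H[...,2]
    return {'g':(h>50)&(h<80)&(s>110),'b':(h>105)&(h<125)&(s>150)&(v>60),'r':((h<6)|(h>174))&(s>150)&(v>80),'y':(h>15)&(h<32)&(s>140)}[c]
E
python3 - <<'E'
from m import *
for n in('s0','d0'):
    W=cloud(n)
    box={'s0':{'g':(275,190,300,225),'b':(330,370,360,470),'r':(330,275,385,292)},'d0':{'g':(255,205,275,245),'b':(425,290,490,350),'r':(362,210,410,240)}}[n]
    for c,(a,b,e,f) in box.items():
        m=np.zeros((480,640),bool);m[b:f,a:e]=True;m&=colmask(n,c);stat(W[m],n+c)
    for nm,lo,hi in(('hood',[.45,.1,.23],[.95,.7,.27]),('rail',[.5,-.5,.182],[.8,.3,.205])):
        m=np.all((W>lo)&(W<hi),-1);P=W[m];stat(P,n+nm)
        if nm=='hood':
            r=cv2.minAreaRect((P[:,:2]*1000).astype(np.float32));print(r,cv2.boxPoints(r))
    m=colmask(n,'g');
E
```

```text
s0g 60 med [0.4968 0.1797 0.0594] min [0.4931 0.1747 0.0114] max [0.4998 0.2053 0.0662]
s0b 511 med [ 0.5693 -0.3559  0.1946] min [ 0.562  -0.4062  0.1901] max [ 0.5778 -0.2989  0.1979]
s0r 123 med [ 0.6464 -0.114   0.1968] min [ 0.5856 -0.1214  0.1924] max [ 0.6631 -0.1063  0.1992]
s0hood 5612 med [0.6605 0.1932 0.2479] min [0.5814 0.105  0.2449] max [0.7415 0.2956 0.2507]
((662.4432983398438, 201.9481201171875), (209.73541259765625, 171.723876953125), 87.88817596435547) [[572.77527 100.31564]
 [744.38257  93.98764]
 [752.1113  303.5806 ]
 [580.504   309.9086 ]]
s0rail 4361 med [ 0.6276 -0.269   0.1922] min [ 0.562  -0.4411  0.1878] max [ 0.6628 -0.0108  0.1983]
d0g 29 med [0.4934 0.1905 0.0649] min [0.49   0.1764 0.0623] max [0.497  0.2062 0.0679]
d0b 362 med [ 0.5656 -0.3569  0.1959] min [ 0.5598 -0.4044  0.1911] max [ 0.5718 -0.2987  0.1986]
d0r 73 med [ 0.6457 -0.1123  0.1985] min [ 0.5822 -0.1196  0.194 ] max [ 0.6603 -0.1047  0.2011]
d0hood 3577 med [0.6483 0.1927 0.25  ] min [0.5764 0.1032 0.2361] max [0.7393 0.2968 0.2524]
((661.931884765625, 203.77734375), (211.02146911621094, 173.2889862060547), 88.63607025146484) [[572.8005  100.35888]
 [746.04034  96.23412]
 [751.0633  307.1958 ]
 [577.8234  311.32056]]
d0rail 3569 med [ 0.6238 -0.2689  0.1934] min [ 0.5593 -0.4408  0.1862] max [0.6617 0.107  0.2   ]
```

Run:
```python
from m import *
for n in('s0','d0'):
    W=cloud(n); H=hsv(n)
    # rail axis: top points
    R=W.reshape(-1,3); m=np.all((R>[.54,-.43,.186])&(R<[.61,-.02,.202]),-1); P=R[m]
    a=np.polyfit(P[:,1],P[:,0],1); 
    for _ in range(3):
        r=P[:,0]-np.polyval(a,P[:,1]); P=P[abs(r)<.008]; a=np.polyfit(P[:,1],P[:,0],1)
    print(n,'rail fit slope',a,len(P),'x at blue(-.353)',np.polyval(a,-.353),'topz',np.percentile(P[:,2],90))
    m=colmask(n,'r')&np.all((W>[.57,-.14,.18])&(W<[.605,-.08,.205]),-1); stat(W[m],'band')
    m=colmask(n,'r')&np.all((W>[.605,-.14,.18])&(W<[.7,-.08,.205]),-1); stat(W[m],'pointer')
    # tray
    for nm,lo,hi in(('white',[.46,.08,.003],[.7,.32,.03]),):
        m=np.all((W>lo)&(W<hi),-1)&(H[...,1]<40)&(H[...,2]>120); P=W[m]; stat(P,nm)
        vv,uu=np.where(m); print(uu.min(),uu.max(),vv.min(),vv.max())
    for nm,lo,hi in(('jar',[.3,-.2,.02],[.52,.1,.08]),('bottle',[.6,-.25,.05],[.8,.09,.125]),('pinks',[.1,.1,.02],[.42,.6,.3])):
        m=np.all((W>lo)&(W<hi),-1); stat(W[m],nm)
W=cloud('d0'); m=colmask('d0','y'); m[:,:270]=0;m[:,320:]=0;m[:140]=0;m[200:]=0; stat(W[m],'yellow'); print(W[m][:8])
```

```text
s0 rail fit slope [0.07700951 0.59564789] 1641 x at blue(-.353) 0.5684635263903994 topz 0.19639978075134168
band 13 med [ 0.588 -0.108  0.195] min [ 0.5828 -0.1099  0.1895] max [ 0.5935 -0.1066  0.1966]
pointer 110 med [ 0.6477 -0.1145  0.197 ] min [ 0.6357 -0.1215  0.1937] max [ 0.6633 -0.1063  0.1993]
white 869 med [0.5446 0.1903 0.0111] min [0.4844 0.1386 0.0034] max [0.581  0.2528 0.0242]
270 320 178 256
jar 472 med [ 0.4194 -0.0148  0.0566] min [ 0.399  -0.0276  0.0223] max [0.4396 0.0116 0.0617]
bottle 716 med [ 0.7423 -0.0172  0.0841] min [ 0.72   -0.0337  0.053 ] max [0.7705 0.0069 0.1203]
pinks 2661 med [0.2516 0.3248 0.064 ] min [0.1229 0.2198 0.0203] max [0.407  0.5861 0.2926]
d0 rail fit slope [0.07733795 0.59347029] 1290 x at blue(-.353) 0.5661699944353443 topz 0.1976452140884793
band 9 med [ 0.5828 -0.1059  0.195 ] min [ 0.5813 -0.108   0.1905] max [ 0.5885 -0.1046  0.1985]
pointer 64 med [ 0.6465 -0.1127  0.1988] min [ 0.6342 -0.1198  0.1958] max [ 0.6604 -0.1056  0.2012]
white 862 med [0.5422 0.1899 0.0104] min [0.4674 0.1047 0.0031] max [0.5932 0.3028 0.0254]
234 340 185 266
jar 481 med [ 0.4134 -0.0149  0.0565] min [ 0.3962 -0.0278  0.0226] max [0.4358 0.0127 0.063 ]
bottle 383 med [ 0.7342 -0.0123  0.0821] min [ 0.7183 -0.0318  0.0519] max [0.7615 0.0117 0.1225]
pinks 3171 med [0.2505 0.3254 0.0619] min [0.1214 0.22   0.0209] max [0.3992 0.5844 0.2827]
yellow 0 med [nan nan nan] min [nan nan nan] max [nan nan nan]
[]
  return np.nanmean(a, axis, out=out, keepdims=keepdims)
  return np.nanmean(a, axis, out=out, keepdims=keepdims)
```

Run:
```python
from m import *
for p in [(191,200),(213,203),(176,206),(209,145),(302,165),(261,172),(285,200),(287,222),(298,203),(301,232),(322,233)]:
    print('s',p,np.round(world('s0',*p),3))
for p in [(175,258),(188,248),(153,268),(182,205),(253,192),(225,210),(290,165),(297,172),(281,172),(304,195),(261,217),(268,238),(288,241),(302,234)]:
    print('d',p,np.round(world('d0',*p),3),load('d0')['im'][p[1],p[0]])
```

```text
s (191, 200) [0.273 0.219 0.066]
s (213, 203) [0.314 0.257 0.001]
s (176, 206) [0.221 0.254 0.003]
s (209, 145) [0.298 0.463 0.002]
s (302, 165) [0.55  0.359 0.009]
s (261, 172) [ 0.439  0.355 -0.003]
s (285, 200) [0.498 0.201 0.063]
s (287, 222) [0.499 0.176 0.007]
s (298, 203) [0.53  0.231 0.01 ]
s (301, 232) [0.531 0.142 0.009]
s (322, 233) [ 0.583  0.141 -0.002]
d (175, 258) [0.262 0.22  0.043] [42 52 41]
d (188, 248) [0.311 0.271 0.005] [181 116 141]
d (153, 268) [0.212 0.254 0.01 ] [185 120 143]
d (182, 205) [0.369 0.442 0.001] [121 115 113]
d (253, 192) [0.552 0.358 0.015] [81 62 65]
d (225, 210) [0.452 0.339 0.012] [71 45 53]
d (290, 165) [0.594 0.214 0.175] [65 58 36]
d (297, 172) [0.595 0.186 0.171] [69 61 40]
d (281, 172) [0.584 0.244 0.141] [129 124 120]
d (304, 195) [0.584 0.141 0.134] [73 71 71]
d (261, 217) [0.492 0.203 0.065] [ 57 127  70]
d (268, 238) [0.494 0.181 0.007] [53 68 56]
d (288, 241) [0.528 0.138 0.01 ] [144 146 149]
d (302, 234) [0.572 0.139 0.009] [135 136 132]
```

```bash
cat >> h.py <<'E'
def plan(x,y,z,yaw=None):
    """remaining shift in tool axes (cm) to a world TCP target; yaw=world heading of tool x; turn about tool z"""
    s=observe(); Rm=Ro.from_rotvec(s['tcp_rot']).as_matrix(); th=np.arctan2(Rm[1,0],Rm[0,0])
    p=s['eef_pos']; d=Rm.T@(np.array([x,y,z])-p)*100
    print('t',round(s['time'],2),'pos',np.round(p,4),'heading',round(th,4),'tilt',np.round(np.arccos(-Rm[2,2]),4),'w',round(s['gripper_width'],4),'F',np.round(s['wrist_force'],2))
    print('  shift now(cm)',np.round(d,2), '' if yaw is None else 'turn %.4f'%(-((yaw-th+np.pi)%(2*np.pi)-np.pi)))
    if yaw is not None:
        c,s_=np.cos(yaw),np.sin(yaw); w=np.array([x,y,z])-p
        print('  shift after turn(cm)',np.round([100*(w[0]*c+w[1]*s_),100*(w[0]*s_-w[1]*c),-100*w[2]],2))
E
python3 -c "
from h import *
plan(.496,.19,.27,np.pi-.015)"
```

```text
t 0.1 pos [0.1459 0.6074 0.2134] heading 2.9058 tilt 0.001 w 0.0914 F [ 0.15 -0.5   0.35]
  shift now(cm) [-43.79 -32.41  -5.63] turn -0.2208
  shift after turn(cm) [-35.63 -41.21  -5.66]
```

>>> carry_out([
  [[0,0,-3],-0.11],
  [[0,0,-3],-0.11],
  [[-2.5,-2.9,0],0],
  [[-2.5,-2.9,0],0],
  [[-2.5,-2.9,0],0],
  [[-2.5,-2.9,0],0],
  [[-2.5,-2.9,0],0],
  [[-2.5,-2.9,0],0],
  [[-2.5,-2.9,0],0],
  [[-2.5,-2.9,0],0],
], jaw=9, grip_force=20)

```text
time: 1.1
eef_pos: [0.343, 0.3712, 0.2738]
tcp_rot: [-0.025, -3.141, 0.0]
wrist_force: [0.3, 1.1, 0.1]
gripper_width: 0.0899
```

```bash
python3 -c "
from h import *
plan(.496,.19,.27,np.pi-.015)"
```

```text
t 1.1 pos [0.343  0.3712 0.2738] heading 3.1259 tilt 0.0004 w 0.0899 F [0.25 1.12 0.1 ]
  shift now(cm) [-15.59 -17.88   0.38] turn -0.0007
  shift after turn(cm) [-15.57 -17.89   0.38]
```

>>> carry_out([
  [[-2.6,-3,0],0],
  [[-2.6,-3,0],0],
  [[-2.6,-3,0],0],
  [[-2.6,-3,0],0],
  [[-2.6,-3,0],0],
  [[-2.4,-2.8,0],0],
  [[0,0,0],0],
  [[0,0,0],0],
  [[0,0,0],0],
  [[0,0,0],0],
])

```text
time: 2.1
eef_pos: [0.4928, 0.1929, 0.2739]
tcp_rot: [-0.023, -3.141, -0.0]
wrist_force: [-0.4, -0.1, -0.6]
gripper_width: 0.0899
```

```bash
python3 -c "
from m import *
plan(.496,.19,.027,np.pi-.015)
take('wrist','w1')
W=cloud('w1'); m=colmask('w1','g')&np.all((W>[.46,.15,.02])&(W<[.53,.24,.08]),-1);stat(W[m],'green')
m&=W[...,2]>.056; P=W[m].astype(np.float32); r=cv2.minAreaRect((P[:,:2]*1000)); print(r)"
```

```text
t 2.1 pos [0.4928 0.1929 0.2739] heading 3.127 tilt 0.0003 w 0.0899 F [-0.45 -0.13 -0.64]
  shift now(cm) [-0.33 -0.29 24.69] turn 0.0004
  shift after turn(cm) [-0.32 -0.29 24.69]
green 449 med [0.4905 0.1948 0.0616] min [0.4894 0.1795 0.0231] max [0.4978 0.2102 0.0641]
((493.94061279296875, 195.189697265625), (8.944449424743652, 33.82564926147461), 2.7276206016540527)
```

View pics/w1.png

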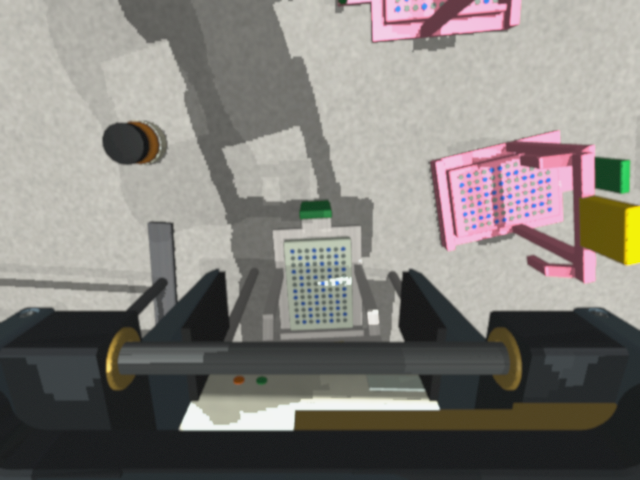

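The wrist view shows the green handle at (315,209), centred between the fingers, with the carrier almost in line with the tool. World centre is about (0.494, 0.194). Descending now.

>>> carry_out([
  [[-0.1,0.1,3],-0.02],
  [[0,0,3],0],
  [[0,0,3],0],
  [[0,0,3],0],
  [[0,0,3],0],
  [[0,0,3],0],
  [[0,0,3],0],
  [[0,0,2],0],
  [[0,0,1.6],0],
  [[0,0,0],0],
])

```text
time: 3.15
eef_pos: [0.4931, 0.1934, 0.0264]
tcp_rot: [0.008, -3.139, 0.001]
wrist_force: [-0.4, -0.5, 1.4]
gripper_width: 0.0899
```

```bash
python3 -c "
from m import *
plan(.494,.194,.027,np.pi+.01)
take('side','d1');crop('d1',200,140,360,280,5,'d1c')"
```

```text
t 3.15 pos [0.4931 0.1934 0.0264] heading -3.1364 tilt 0.003 w 0.0899 F [-0.36 -0.53  1.39]
  shift now(cm) [-0.09  0.06 -0.06] turn -0.0048
  shift after turn(cm) [-0.09  0.06 -0.06]
```

View pics/d1c.png

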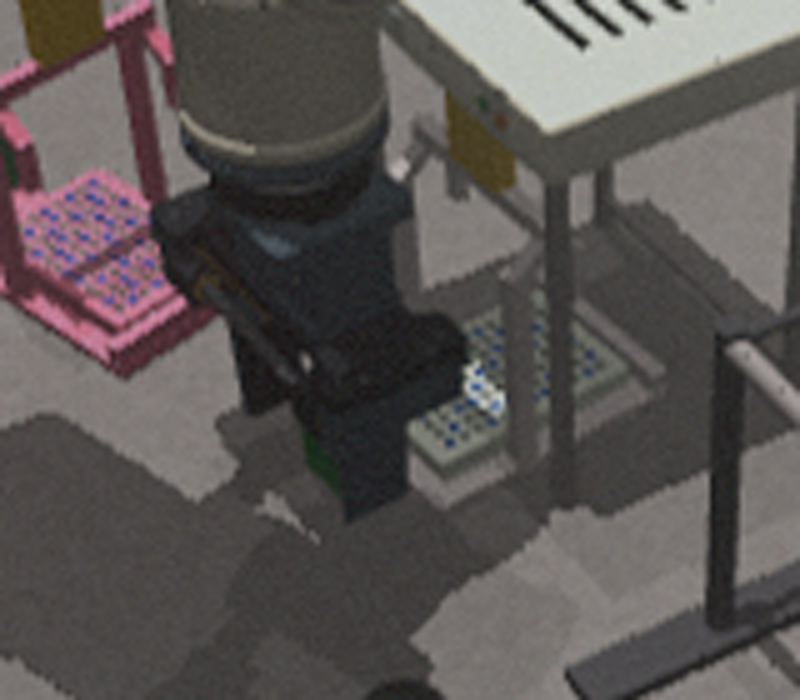

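The fingers straddle the green handle in crop (320,460). Closing.

>>> carry_out([
  [[0,0,0],0],
  [[0,0,0],0],
  [[0,0,0],0],
  [[0,0,0],0],
  [[0,0,0],0],
  [[0,0,0],0],
  [[0,0,0],0],
  [[0,0,0],0],
  [[0,0,0],0],
  [[0,0,0],0],
], jaw=2.5, grip_force=20)

```text
time: 4.2
eef_pos: [0.4945, 0.1932, 0.0279]
tcp_rot: [-0.007, 3.142, 0.0]
wrist_force: [-0.0, 1.7, 1.8]
gripper_width: 0.0359
```

>>> carry_out([
  [[0.7,0,0],0],
  [[1.4,0,0],0],
  [[1.6,0,0],0],
  [[1.6,0,0],0],
  [[1.6,0,0],0],
  [[1.6,0,0],0],
  [[1.6,0,0],0],
  [[1.4,0,0],0],
  [[1.0,0,0],0],
  [[0.5,0,0],0],
])

```text
time: 5.2
eef_pos: [0.3636, 0.1925, 0.028]
tcp_rot: [0.007, -3.141, 0.0]
wrist_force: [1.9, 0.1, -1.8]
gripper_width: 0.0354
```

```bash
python3 -c "
from m import *
plan(.364,.194,.027,np.pi+.01)
take('side','d2')"
```

```text
t 5.2 pos [0.3636 0.1925 0.028 ] heading -3.1372 tilt 0.0003 w 0.0354 F [ 1.92  0.09 -1.79]
  shift now(cm) [-0.04  0.15  0.1 ] turn -0.0056
  shift after turn(cm) [-0.05  0.15  0.1 ]
```

View pics/d2.png

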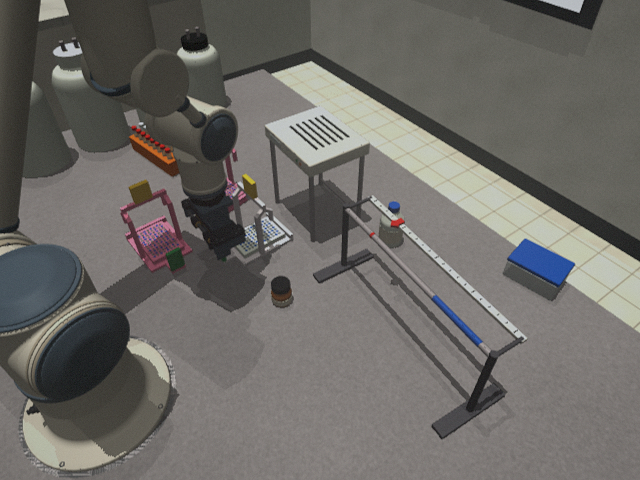

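The carrier is out, with its yellow grip at (249,186) in the side picture. Opening, then rising.

>>> carry_out([
  [[0,0,0],0],
  [[0,0,0],0],
  [[0,0,0],0],
  [[0,0,0],0],
  [[0,0,0],0],
  [[0,0,0],0],
  [[0,0,-2],0],
  [[0,0,-3],0],
  [[0,0,-4],0],
  [[0,0,-4],0],
], jaw=8)

```text
time: 6.25
eef_pos: [0.364, 0.1924, 0.1593]
tcp_rot: [0.007, -3.141, 0.001]
wrist_force: [0.7, 0.1, -0.9]
gripper_width: 0.08
```

>>> carry_out([
  [[0,0,-4],0],
  [[0,0,-4],0],
  [[0,0,-4],0],
  [[0,0,-2],0],
  [[0,0,0],0],
  [[0,0,0],0],
  [[0,0,0],0],
  [[0,0,0],0],
  [[0,0,0],0],
  [[0,0,0],0],
])

```text
time: 7.25
eef_pos: [0.3644, 0.1925, 0.2975]
tcp_rot: [0.007, -3.141, 0.0]
wrist_force: [-0.4, -0.0, -0.7]
gripper_width: 0.0798
```

```bash
python3 -c "
from m import *
plan(.364,.194,.027,np.pi+.01)
take('side','d3');take('scene','s3');take('wrist','w3')
crop('d3',190,140,330,270,5,'d3c');crop('s3',200,130,340,260,5,'s3c')
for n in('d3','s3','w3'):
    W=cloud(n); 
    for c,lo,hi in(('y',[.42,.1,.14],[.53,.28,.22]),('g',[.3,.14,.02],[.42,.23,.08])):
        m=colmask(n,c)&np.all((W>lo)&(W<hi),-1);stat(W[m],n+c)
    m=np.all((W>[.42,.1,.193])&(W<[.53,.28,.21]),-1)
    if m.sum()>8: stat(W[m],'ytop'); print(cv2.minAreaRect((W[m][:,:2]*1000).astype(np.float32)))
"
```

```text
t 7.25 pos [0.3644 0.1925 0.2975] heading -3.1374 tilt 0.0009 w 0.0798 F [-0.44 -0.03 -0.68]
  shift now(cm) [1.000e-02 1.500e-01 2.705e+01] turn -0.0058
  shift after turn(cm) [ 0.03  0.15 27.05]
d3y 84 med [0.4654 0.1954 0.2017] min [0.4621 0.1739 0.1633] max [0.4724 0.2153 0.2046]
d3g 6 med [0.3631 0.2022 0.064 ] min [0.3597 0.1996 0.0622] max [0.3652 0.2039 0.067 ]
ytop 100 med [0.4671 0.1922 0.2018] min [0.4622 0.1741 0.1932] max [0.4745 0.2154 0.2046]
((468.43115234375, 194.77426147460938), (12.734770774841309, 45.076171875), 4.206702709197998)
s3y 112 med [0.4706 0.1774 0.1993] min [0.4659 0.1726 0.1657] max [0.4754 0.2116 0.2037]
s3g 70 med [0.3669 0.1781 0.0545] min [0.3639 0.1718 0.0253] max [0.3698 0.2011 0.0658]
ytop 96 med [0.4696 0.1928 0.2007] min [0.4638 0.1736 0.1945] max [0.4755 0.2155 0.2037]
((469.4284973144531, 195.27134704589844), (11.75401496887207, 45.016361236572266), 2.465724468231201)
w3y 607 med [0.4627 0.1982 0.1697] min [0.4615 0.1782 0.1575] max [0.4639 0.2164 0.1808]
w3g 385 med [0.3597 0.1922 0.0617] min [0.358  0.1773 0.0244] max [0.3668 0.2082 0.0641]
```

View pics/d3c.png

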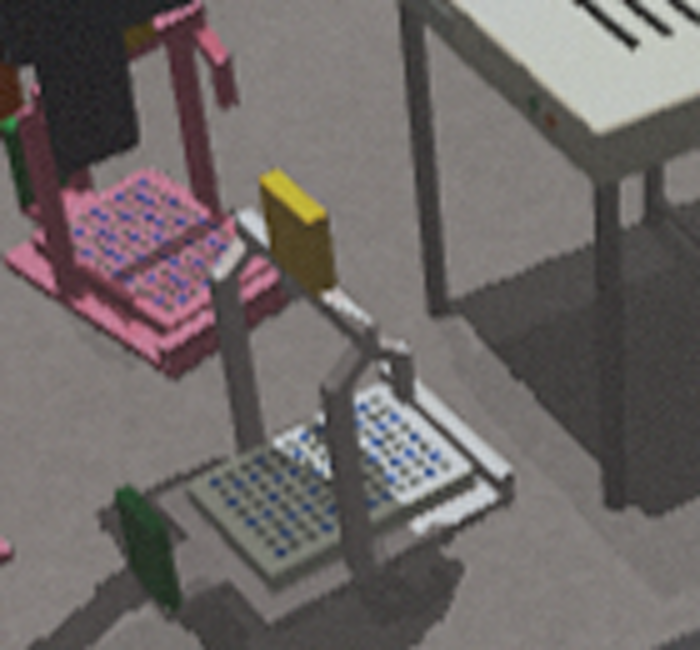

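View pics/s3c.png

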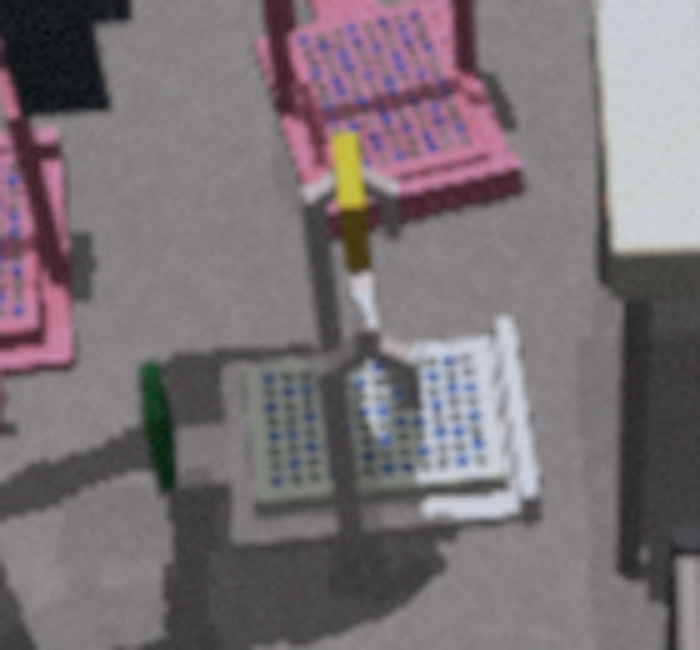

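View pics/w3.png

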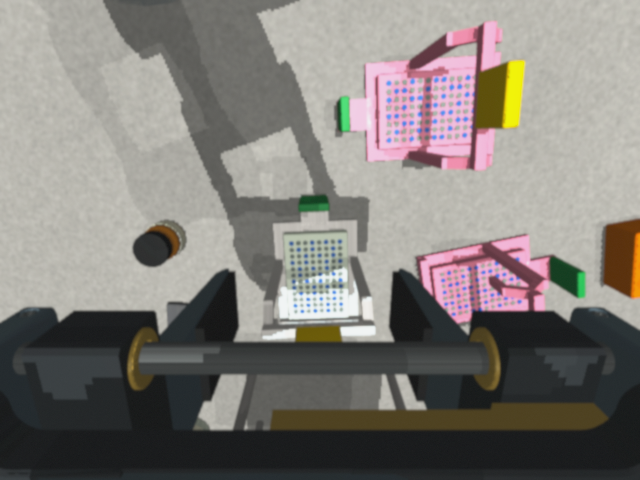

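```bash
python3 -c "
from m import *
W=cloud('w3')
for c,lo,hi in(('y',[.45,.15,.14],[.47,.24,.22]),('g',[.355,.16,.059],[.37,.23,.08])):
    m=colmask('w3',c)&np.all((W>lo)&(W<hi),-1);P=W[m];a=np.polyfit(P[:,1],P[:,0],1);print(c,len(P),'yaw',-a[0], P[:,1].min(),P[:,1].max())
plan(.469,.195,.161,np.pi/2+.02)
"
```

```text
y 607 yaw 0.04636590227589168 0.17690007925107895 0.21757271548334473
g 231 yaw 0.048891897323721 0.1761543396390235 0.2094520492116709
t 7.4 pos [0.3645 0.1926 0.2978] heading -3.1374 tilt 0.0002 w 0.08 F [-1.07  0.41  0.79]
  shift now(cm) [-10.45   0.2   13.68] turn 1.5550
  shift after turn(cm) [ 0.03 10.45 13.68]
```

>>> carry_out([
  [[0,0,0],0.145],
  [[0,0,0],0.145],
  [[0,0,0],0.145],
  [[0,0,0],0.145],
  [[0,0,0],0.145],
  [[0,0,0],0.145],
  [[0,0,0],0.145],
  [[0,0,0],0.145],
  [[0,0,0],0.145],
  [[0,0,0],0.145],
], jaw=5.5)

```text
time: 8.4
eef_pos: [0.3645, 0.1926, 0.2979]
tcp_rot: [-2.085, -2.35, 0.0]
wrist_force: [0.6, -0.2, 0.5]
gripper_width: 0.0549
```

>>> carry_out([
  [[0,0,0],0.08],
  [[0,2,0],0],
  [[0,2,0],0],
  [[0,2,0],0],
  [[0,2,0],0],
  [[0,1.5,0],0],
  [[0,0.9,0],0],
  [[0,0,0],0],
  [[0,0,0],0],
  [[0,0,0],0],
])

```text
time: 9.4
eef_pos: [0.4677, 0.1973, 0.298]
tcp_rot: [-2.171, -2.271, 0.0]
wrist_force: [0.4, 0.3, -0.4]
gripper_width: 0.0553
```

```bash
python3 -c "
from m import *
plan(.4687,.1957,.161,np.pi/2+.045)
"
```

```text
t 9.4 pos [0.4677 0.1973 0.298 ] heading 1.616 tilt 0.0002 w 0.0553 F [ 0.38  0.31 -0.37]
  shift now(cm) [-0.16  0.1  13.7 ] turn 0.0002
  shift after turn(cm) [-0.16  0.1  13.7 ]
```

>>> carry_out([
  [[-0.2,0.1,2],0],
  [[0,0,2],0],
  [[0,0,2],0],
  [[0,0,2],0],
  [[0,0,2],0],
  [[0,0,2],0],
  [[0,0,1.2],0],
  [[0,0,0.5],0],
  [[0,0,0],0],
  [[0,0,0],0],
])

```text
time: 10.4
eef_pos: [0.4697, 0.1954, 0.1616]
tcp_rot: [2.17, 2.271, 0.001]
wrist_force: [-0.4, 0.1, 1.0]
gripper_width: 0.055
```

```bash
python3 -c "
from m import *
plan(.4687,.1957,.161,np.pi/2+.045)
take('side','d4');take('wrist','w4')
crop('d4',190,120,330,270,4,'d4c')
"
```

```text
t 10.4 pos [0.4697 0.1954 0.1616] heading 1.6159 tilt 0.0009 w 0.055 F [-0.44  0.09  0.98]
  shift now(cm) [ 0.03 -0.1   0.06] turn 0.0001
  shift after turn(cm) [ 0.03 -0.1   0.06]
```

View pics/d4c.png

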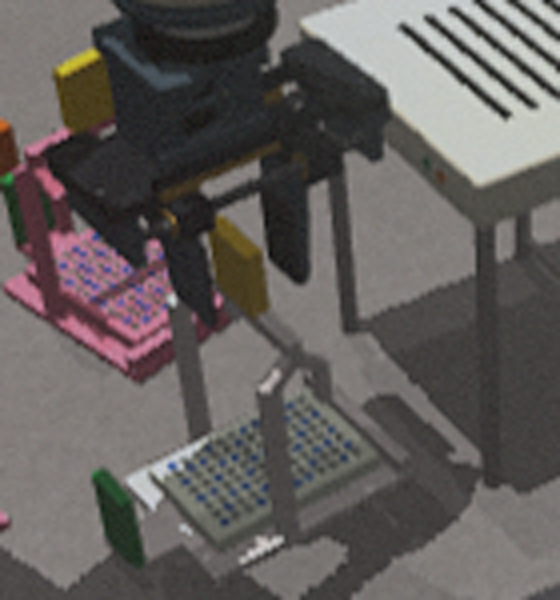

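View pics/w4.png

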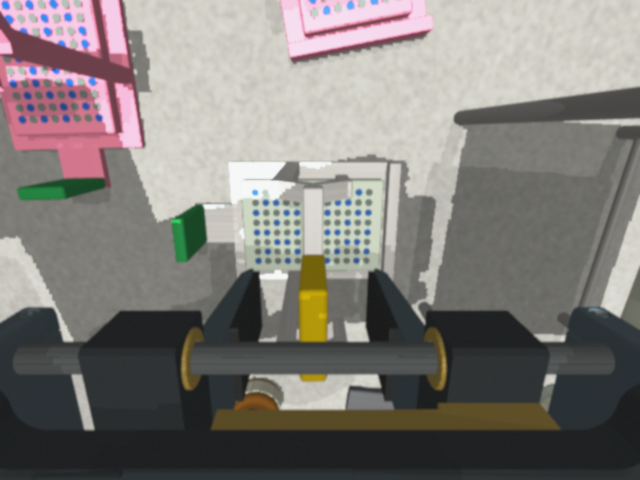

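The wrist view shows the yellow plate at (313,320), midway between the fingers and square to them. Closing with 40 N.

>>> carry_out([
  [[0,0,0],0],
  [[0,0,0],0],
  [[0,0,0],0],
  [[0,0,0],0],
  [[0,0,0],0],
  [[0,0,0],0],
  [[0,0,0],0],
  [[0,0,-0.5],0],
  [[0,0,-1],0],
  [[0,0,-1],0],
], jaw=0.5, grip_force=40)

```text
time: 11.5
eef_pos: [0.4694, 0.1953, 0.1867]
tcp_rot: [-2.171, -2.271, 0.0]
wrist_force: [0.1, 0.1, -4.1]
gripper_width: 0.0118
```

```bash
python3 -c "
from m import *
plan(.4687,.1957,.29,np.pi/2-.077)
"
```

```text
t 11.5 pos [0.4694 0.1953 0.1867] heading 1.6158 tilt 0.0003 w 0.0118 F [ 0.09  0.06 -4.07]
  shift now(cm) [  0.04  -0.07 -10.33] turn 0.1220
  shift after turn(cm) [  0.03  -0.07 -10.33]
```

>>> carry_out([
  [[0,0,-1.5],0],
  [[0,0,-2],0],
  [[0,0,-2],0],
  [[0,0,-2],0],
  [[0,0,-1.9],0],
  [[0,0,-1],0],
  [[0,0,0],0.04],
  [[0,0,0],0.04],
  [[0,0,0],0.04],
  [[0,0,0],0],
])

```text
time: 12.5
eef_pos: [0.4693, 0.1953, 0.29]
tcp_rot: [-2.304, -2.136, 0.0]
wrist_force: [-0.6, -0.1, -3.9]
gripper_width: 0.0119
```

```bash
python3 -c "
from m import *
plan(.467,-.345,.291,np.pi/2-.077)
take('side','d5');crop('d5',150,60,350,260,3,'d5c')
W=cloud('d5'); 
"
```

```text
t 12.5 pos [0.4693 0.1953 0.29  ] heading 1.495 tilt 0.0002 w 0.0119 F [-0.6  -0.14 -3.92]
  shift now(cm) [-53.89   3.86  -0.1 ] turn 0.0012
  shift after turn(cm) [-53.89   3.93  -0.1 ]
```

View pics/d5c.png

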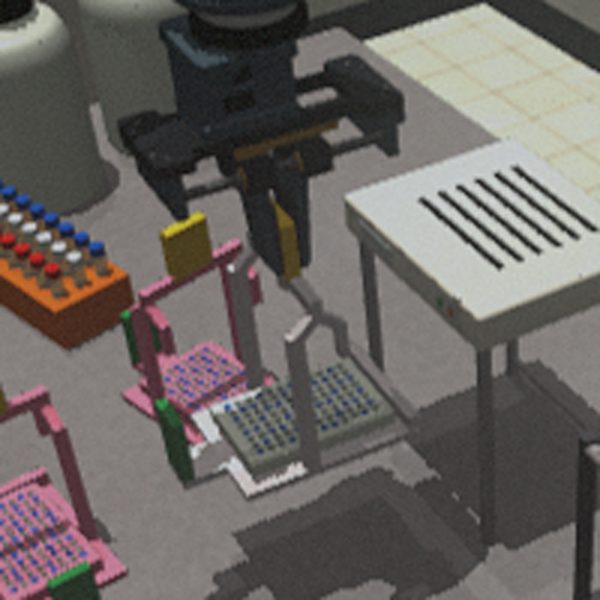

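The carrier hangs level. Traversing.

>>> carry_out([
  [[-1.4,0.1,0],0],
  [[-2.6,0.2,0],0],
  [[-2.9,0.2,0],0],
  [[-2.9,0.2,0],0],
  [[-2.9,0.2,0],0],
  [[-2.9,0.2,0],0],
  [[-2.9,0.2,0],0],
  [[-2.9,0.2,0],0],
  [[-2.9,0.2,0],0],
  [[-2.9,0.2,0],0],
])

```text
time: 13.55
eef_pos: [0.4675, -0.0791, 0.29]
tcp_rot: [2.302, 2.137, -0.0]
wrist_force: [0.4, -0.1, -4.0]
gripper_width: 0.0116
```

>>> carry_out([
  [[-2.9,0.2,0],0],
  [[-2.9,0.2,0],0],
  [[-2.9,0.2,0],0],
  [[-2.9,0.2,0],0],
  [[-2.9,0.2,0],0],
  [[-2.9,0.2,0],0],
  [[-2.9,0.2,0],0],
  [[-2.6,0.2,0],0],
  [[-2,0.2,0],0],
  [[-1,0.1,0],0],
])

```text
time: 14.55
eef_pos: [0.4672, -0.3388, 0.2897]
tcp_rot: [-2.304, -2.136, 0.0]
wrist_force: [-0.8, 1.0, -3.9]
gripper_width: 0.0117
```

>>> carry_out([
  [[-0.5,0,0],0],
  [[0,0,0],0],
  [[0,0,0],0],
  [[0,0,0],0],
  [[0,0,0],0],
  [[0,0,0],0],
  [[0,0,0],0],
  [[0,0,0],0],
  [[0,0,0],0],
  [[0,0,0],0],
])

```text
time: 15.55
eef_pos: [0.4672, -0.342, 0.2899]
tcp_rot: [-2.303, -2.137, 0.0]
wrist_force: [-0.5, 0.5, -3.8]
gripper_width: 0.0118
```

```bash
python3 -c "
from m import *
plan(.467,-.345,.291,np.pi/2-.077)
take('side','d6');take('scene','s6');take('wrist','w6')
crop('d6',290,180,550,440,3,'d6c');crop('s6',250,300,430,480,4,'s6c')
"
```

```text
t 15.55 pos [ 0.4672 -0.342   0.2899] heading 1.4958 tilt 0.0001 w 0.0118 F [-0.46  0.53 -3.77]
  shift now(cm) [-0.3   0.   -0.11] turn 0.0020
  shift after turn(cm) [-0.3   0.   -0.11]
```

View pics/d6.png

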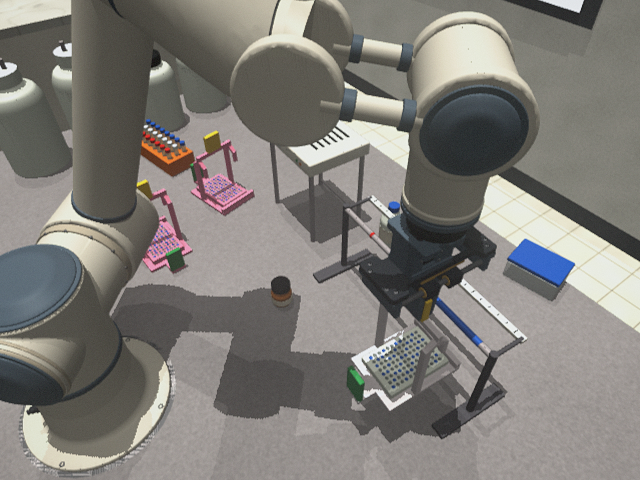

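View pics/s6c.png

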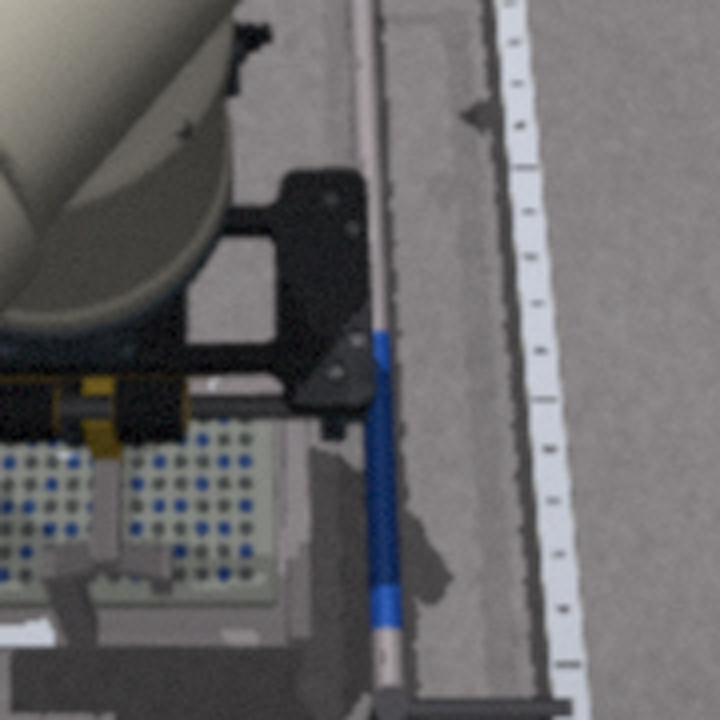

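View pics/w6.png

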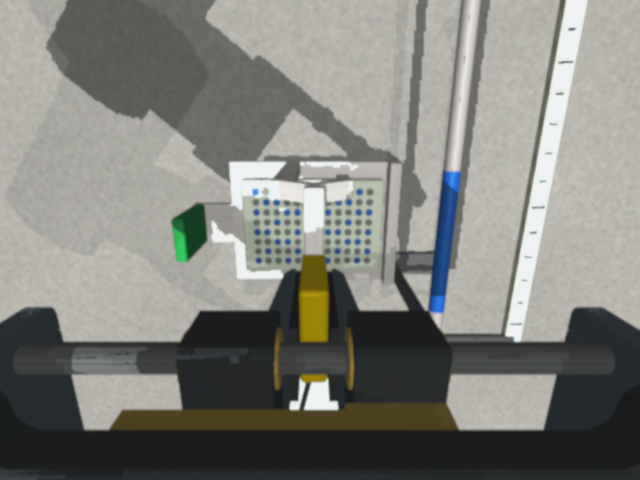

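```bash
python3 -c "
from m import *
for n in('w6','d6','s6'):
    W=cloud(n); m=colmask(n,'b')&np.all((W>[.53,-.45,.17])&(W<[.6,-.25,.205]),-1);stat(W[m],n+' blue')
    R=W.reshape(-1,3); P=R[np.all((R>[.54,-.43,.18])&(R<[.61,-.1,.202]),-1)]; a=np.polyfit(P[:,1],P[:,0],1)
    for _ in range(4):
        r=P[:,0]-np.polyval(a,P[:,1]); P=P[abs(r)<.008]; a=np.polyfit(P[:,1],P[:,0],1)
    print(n,'slope',a[0],len(P),'x at -.353',np.polyval(a,-.353),'yrange',P[:,1].min(),P[:,1].max(),'topz',np.percentile(P[:,2],95))
W=cloud('w6')
for c,lo,hi in(('y',[.43,-.42,.26],[.5,-.3,.36]),('g',[.34,-.4,.12],[.38,-.3,.22])):
    m=colmask('w6',c)&np.all((W>lo)&(W<hi),-1);stat(W[m],c)
for p in [(305,195),(290,188),(340,190),(315,190)]: print(p,np.round(world('w6',*p),3))
"
```

```text
w6 blue 2035 med [ 0.5674 -0.345   0.1946] min [ 0.5605 -0.4029  0.1911] max [ 0.5749 -0.297   0.1962]
w6 slope 0.07591864883060076 5725 x at -.353 0.5671188559510257 yrange -0.42462556991647554 -0.18340073695030618 topz 0.19583078610704593
d6 blue 190 med [ 0.5664 -0.362   0.1965] min [ 0.559  -0.4055  0.1917] max [ 0.572  -0.3061  0.1991]
d6 slope 0.0759068797961618 700 x at -.353 0.5661950220095051 yrange -0.4294552205009325 -0.10039615507122895 topz 0.1984428608708444
s6 blue 431 med [ 0.569  -0.3643  0.1947] min [ 0.5615 -0.4065  0.1915] max [ 0.5766 -0.3023  0.1979]
s6 slope 0.07725901895091379 1199 x at -.353 0.5690241887222535 yrange -0.429839949901224 -0.1001152820993128 topz 0.19712713251510985
y 2615 med [ 0.4681 -0.3241  0.3294] min [ 0.4618 -0.3583  0.2938] max [ 0.474  -0.3174  0.3309]
g 1328 med [ 0.3668 -0.3291  0.1828] min [ 0.3594 -0.3463  0.1444] max [ 0.3685 -0.3136  0.1929]
(305, 195) [ 0.467 -0.287  0.286]
(290, 188) [ 0.458 -0.286  0.267]
(340, 190) [ 0.485 -0.29   0.264]
(315, 190) [ 0.472 -0.285  0.287]
```

>>> carry_out([
  [[-0.2,0.7,0],0],
  [[0,1.2,0],0],
  [[0,1.4,0],0],
  [[0,1.4,0],0],
  [[0,1.4,0],0],
  [[0,1.4,0],0],
  [[0,1.2,0],0],
  [[0,0.8,0],0],
  [[0,0.5,0],0],
  [[0,0,0],0],
])

```text
time: 16.7
eef_pos: [0.5672, -0.3515, 0.2897]
tcp_rot: [-2.303, -2.137, -0.0]
wrist_force: [-1.0, -0.2, -3.9]
gripper_width: 0.0119
```

>>> carry_out([
  [[0,0,0.5],0],
  [[0,0,0.7],0],
  [[0,0,0.7],0],
  [[0,0,0.6],0],
  [[0,0,0.5],0],
  [[0,0,0],0],
  [[0,0,0],0],
  [[0,0,0],0],
  [[0,0,0],0],
  [[0,0,0],0],
])

```text
time: 17.7
eef_pos: [0.5669, -0.3516, 0.2602]
tcp_rot: [2.303, 2.136, 0.0]
wrist_force: [-0.8, -0.0, -3.7]
gripper_width: 0.0118
```

```bash
python3 -c "
from m import *
plan(.567,-.352,.2216,np.pi/2-.077)
take('side','d7');take('scene','s7');take('wrist','w7')
crop('d7',340,220,540,440,3,'d7c');crop('s7',260,330,440,480,4,'s7c')
"
```

```text
t 17.7 pos [ 0.5669 -0.3516  0.2602] heading 1.4958 tilt 0.0004 w 0.0118 F [-0.83 -0.02 -3.74]
  shift now(cm) [-0.04  0.02  3.86] turn 0.0020
  shift after turn(cm) [-0.04  0.02  3.86]
```

View pics/d7c.png

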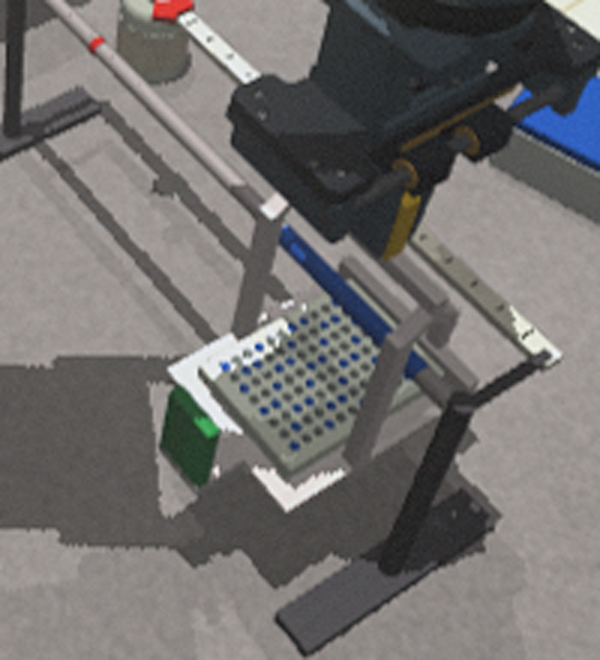

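View pics/s7c.png

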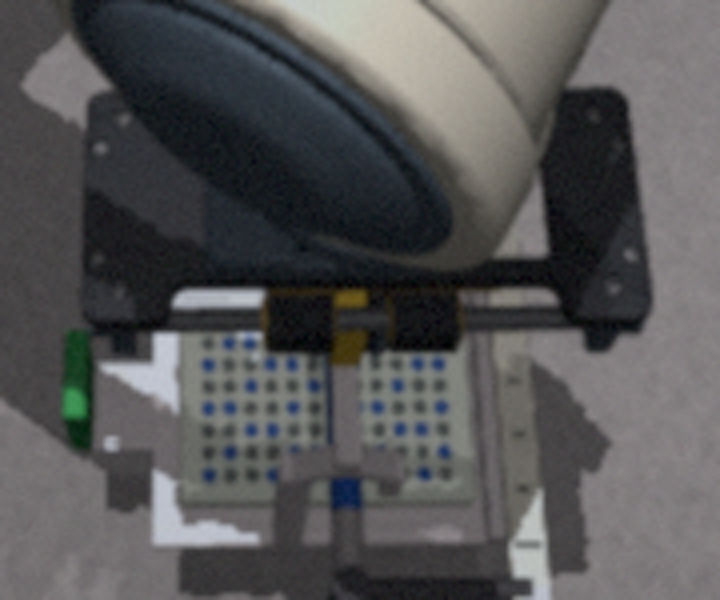

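View pics/w7.png

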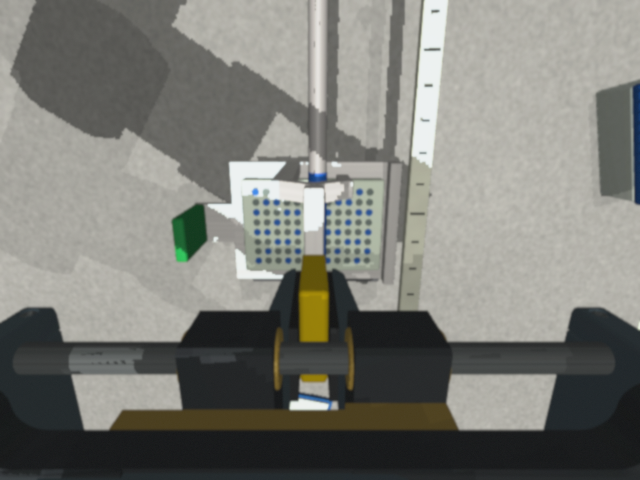

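The rail runs between the uprights and prongs. In the side crop the near hook at (410,320) sits over the blue rail, and in the scene crop the hook at (345,465) lines up with the rail at (347,490). Lowering.

>>> carry_out([
  [[0,0.2,0.4],0],
  [[0,0,0.5],0],
  [[0,0,0.6],0],
  [[0,0,0.6],0],
  [[0,0,0.5],0],
  [[0,0,0.4],0],
  [[0,0,0.3],0],
  [[0,0,0.2],0],
  [[0,0,0],0],
  [[0,0,0],0],
])

```text
time: 18.85
eef_pos: [0.5689, -0.3517, 0.2251]
tcp_rot: [2.303, 2.136, 0.0]
wrist_force: [-0.4, -0.1, -3.5]
gripper_width: 0.0117
```

>>> carry_out([
  [[0,0,0.1],0],
  [[0,0,0],0],
  [[0,0,0.1],0],
  [[0,0,0],0],
  [[0,0,0],0],
  [[0,0,0],0],
  [[0,0,0],0],
  [[0,0,0],0],
  [[0,0,0],0],
  [[0,0,0],0],
])

```text
time: 19.85
eef_pos: [0.5688, -0.3517, 0.2229]
tcp_rot: [2.303, 2.137, -0.0]
wrist_force: [-0.4, 0.8, -3.7]
gripper_width: 0.0118
```

Still carrying the full weight at hook height ≈ 0.191. Continuing in 0.5 mm steps.

>>> carry_out([
  [[0,0,0.1],0],
  [[0,0,0],0],
  [[0,0,0.05],0],
  [[0,0,0],0],
  [[0,0,0.05],0],
  [[0,0,0],0],
  [[0,0,0],0],
  [[0,0,0],0],
  [[0,0,0],0],
  [[0,0,0],0],
])

```text
time: 20.85
eef_pos: [0.5689, -0.3517, 0.221]
tcp_rot: [2.303, 2.136, 0.0]
wrist_force: [1.4, 0.4, -1.6]
gripper_width: 0.012
```

```bash
python3 -c "
from m import *
plan(.567,-.352,.2216,np.pi/2-.077)
take('side','d8');take('scene','s8')
crop('d8',340,220,540,440,3,'d8c');crop('s8',280,360,430,480,5,'s8c')
"
```

```text
t 20.85 pos [ 0.5689 -0.3517  0.221 ] heading 1.4959 tilt 0.0003 w 0.012 F [ 1.43  0.37 -1.61]
  shift now(cm) [-0.05 -0.19 -0.06] turn 0.0021
  shift after turn(cm) [-0.05 -0.19 -0.06]
```

View pics/d8c.png

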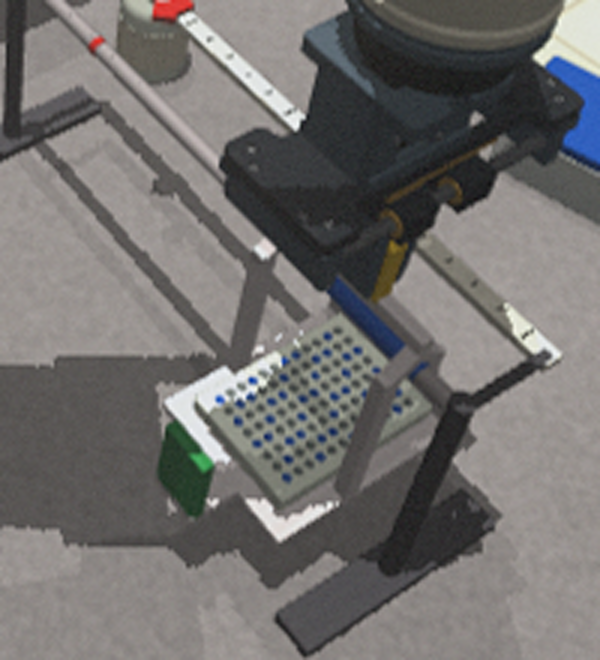

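View pics/s8c.png

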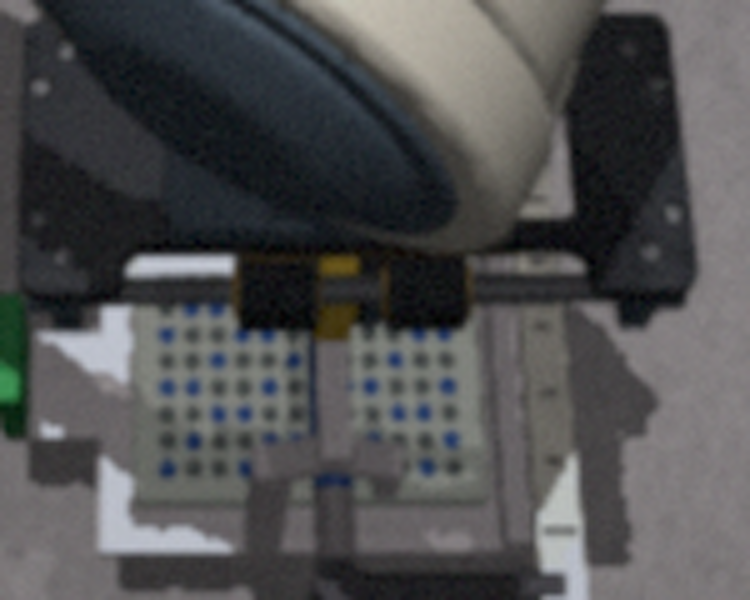

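>>> carry_out([
  [[0,0.1,0],0],
  [[0,0,0],0],
  [[0,0.1,0],0],
  [[0,0,0],0],
  [[0,0,0.05],0],
  [[0,0,0],0],
  [[0,0,0],0],
  [[0,0,0],0],
  [[0,0,0],0],
  [[0,0,0],0],
], grip_force=10)

```text
time: 21.95
eef_pos: [0.5699, -0.3517, 0.2207]
tcp_rot: [-2.302, -2.136, 0.002]
wrist_force: [-7.9, 2.0, 6.9]
gripper_width: 0.0122
```

>>> carry_out([
  [[0,0,0],0],
  [[0,0,0],0],
  [[0,0,0],0],
  [[0,0,0],0],
  [[0,0,0],0],
  [[0,0,0],0],
  [[0,0,0],0],
  [[0,0,0],0],
  [[0,0,0],0],
  [[0,0,0],0],
])

```text
time: 22.95
eef_pos: [0.5698, -0.3517, 0.2208]
tcp_rot: [-2.303, -2.136, 0.002]
wrist_force: [-8.6, 1.0, 6.9]
gripper_width: 0.0122
```

>>> carry_out([
  [[0,-0.1,0],0],
  [[0,0,0],0],
  [[0,0,-0.05],0],
  [[0,0,0],0],
  [[0,0,0],0],
  [[0,0,0],0],
  [[0,0,0],0],
  [[0,0,0],0],
  [[0,0,0],0],
  [[0,0,0],0],
])

```text
time: 23.95
eef_pos: [0.5694, -0.3517, 0.2208]
tcp_rot: [-2.303, -2.136, 0.001]
wrist_force: [-5.3, 0.3, 1.3]
gripper_width: 0.0116
```

>>> carry_out([
  [[0,-0.05,0],0],
  [[0,0,0],0],
  [[0,0,0],0],
  [[0,0,0],0],
  [[0,0,0],0],
  [[0,0,0],0],
  [[0,0,0],0],
  [[0,0,0],0],
  [[0,0,0],0],
  [[0,0,0],0],
])

```text
time: 24.95
eef_pos: [0.5693, -0.3517, 0.2209]
tcp_rot: [-2.303, -2.137, 0.0]
wrist_force: [-2.7, 0.6, -1.1]
gripper_width: 0.0122
```

```bash
python3 -c "
from m import *
s=observe(); print(s['wrist_force'],s['ft_torque'])
plan(.5875,-.112,.221,np.pi/2-.077)
a=0.0765; print('mark', [ (0.567+a*(y+.352),y) for y in (-.107,-.112,-.114)])
"
```

```text
[-2.66778923  0.63313937 -1.08174066] [-0.11895969  0.79975055 -0.12661567]
t 24.95 pos [ 0.5693 -0.3517  0.2209] heading 1.4958 tilt 0.0001 w 0.0122 F [-2.67  0.63 -1.08]
  shift now(cm) [ 2.404e+01  2.000e-02 -1.000e-02] turn 0.0020
  shift after turn(cm) [ 2.404e+01 -3.000e-02 -1.000e-02]
mark [(0.5857424999999999, -0.107), (0.58536, -0.112), (0.5852069999999999, -0.114)]
```

>>> carry_out([
  [[0.5,0,0],0],
  [[0.9,0,0],0],
  [[1.2,0,0],0],
  [[1.2,0,0],0],
  [[1.2,0,0],0],
  [[1.2,0,0],0],
  [[1.2,0,0],0],
  [[1.2,0,0],0],
  [[0.9,0,0],0],
  [[0.5,0,0],0],
])

```text
time: 25.95
eef_pos: [0.5769, -0.2509, 0.2209]
tcp_rot: [-2.302, -2.137, -0.0]
wrist_force: [-0.9, -1.0, -2.4]
gripper_width: 0.0122
```

>>> carry_out([
  [[0.5,0,0],0],
  [[0.9,0,0],0],
  [[1.2,0,0],0],
  [[1.2,0,0],0],
  [[1.2,0,0],0],
  [[1.2,0,0],0],
  [[1.2,0,0],0],
  [[0.9,0,0],0],
  [[0.5,0,0],0],
  [[0,0,0],0],
])

```text
time: 26.95
eef_pos: [0.5834, -0.1634, 0.221]
tcp_rot: [-2.302, -2.137, -0.0]
wrist_force: [-0.5, 1.2, -3.5]
gripper_width: 0.012
```

```bash
python3 -c "
from m import *
plan(.5875,-.108,.221,np.pi/2-.077)
take('side','d9');take('wrist','w9')
crop('d9',300,150,500,350,3,'d9c')
W=cloud('w9');m=colmask('w9','r')&np.all((W>[.5,-.2,.17])&(W<[.7,0,.22]),-1)
a=m&(W[...,0]<.61);b=m&(W[...,0]>.61);stat(W[a],'band');stat(W[b],'pointer')
"
```

```text
t 26.95 pos [ 0.5834 -0.1634  0.221 ] heading 1.4965 tilt 0.0003 w 0.012 F [-0.53  1.2  -3.51]
  shift now(cm) [ 5.56 -0.01 -0.  ] turn 0.0027
  shift after turn(cm) [ 5.56 -0.02 -0.  ]
band 97 med [ 0.5874 -0.1044  0.1949] min [ 0.5824 -0.1057  0.1922] max [ 0.5928 -0.1032  0.1965]
pointer 1448 med [ 0.6473 -0.1099  0.1971] min [ 0.6353 -0.1175  0.1958] max [ 0.6624 -0.1021  0.1983]
```

View pics/d9c.png

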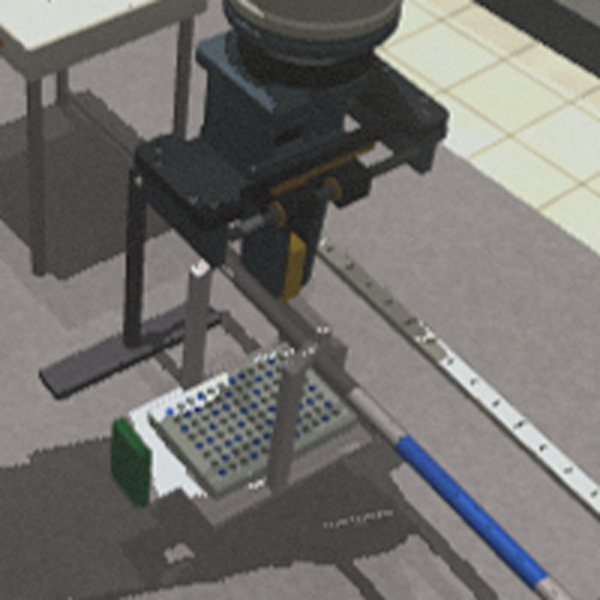

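View pics/w9.png

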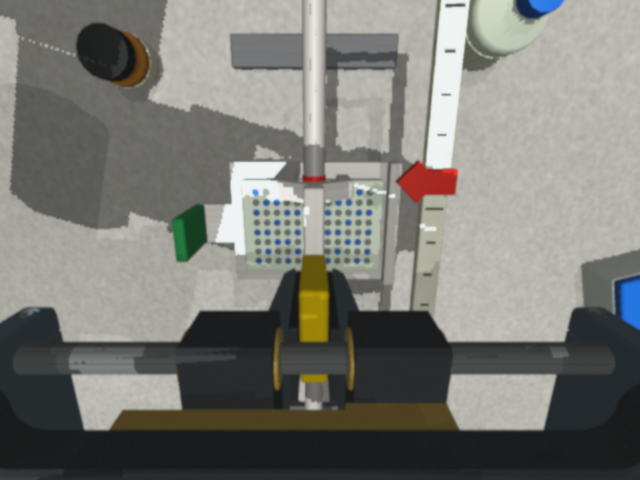

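>>> carry_out([
  [[0.4,0,0],0],
  [[0.8,0,0],0],
  [[1,0,0],0],
  [[1,0,0],0],
  [[0.9,0,0],0],
  [[0.7,0,0],0],
  [[0.5,0,0],0],
  [[0.35,0,0],0],
  [[0,0,0.05],0],
  [[0,0,0],0],
])

```text
time: 28.05
eef_pos: [0.5878, -0.1073, 0.2208]
tcp_rot: [-2.303, -2.137, -0.002]
wrist_force: [-0.9, 5.5, 3.9]
gripper_width: 0.0119
```

```bash
cat > chk.py <<'E'
from m import *
import sys
t=sys.argv[1]
plan(.5875,-.107,.221,np.pi/2-.077)
take('side','d'+t);take('scene','s'+t);take('wrist','w'+t)
crop('d'+t,310,140,470,310,4,'d%sc'%t);crop('s'+t,270,210,420,350,5,'s%sc'%t)
for n in('d'+t,'s'+t,'w'+t):
    W=cloud(n)
    m=colmask(n,'r')&np.all((W>[.5,-.2,.17])&(W<[.7,0,.22]),-1)
    a=m&(W[...,0]<.61);b=m&(W[...,0]>.61)
    if a.sum():stat(W[a],n+' band')
    if b.sum():stat(W[b],n+' pointer')
    for c,lo,hi in(('y',[.54,-.2,.21],[.62,-.04,.28]),('g',[.44,-.2,.06],[.53,-.02,.15])):
        m=colmask(n,c)&np.all((W>lo)&(W<hi),-1)
        if m.sum():stat(W[m],n+c)
E
python3 chk.py 10
```

```text
t 28.05 pos [ 0.5878 -0.1073  0.2208] heading 1.4959 tilt 0.0011 w 0.0119 F [-0.87  5.49  3.94]
  shift now(cm) [ 0.03 -0.03 -0.02] turn 0.0021
  shift after turn(cm) [ 0.03 -0.03 -0.02]
d10 band 5 med [ 0.5849 -0.1073  0.1958] min [ 0.5827 -0.1079  0.1943] max [ 0.5869 -0.1057  0.1976]
d10 pointer 54 med [ 0.6463 -0.1135  0.1992] min [ 0.6351 -0.1193  0.196 ] max [ 0.6598 -0.1065  0.2011]
d10y 91 med [ 0.5846 -0.1268  0.2487] min [ 0.5795 -0.1282  0.221 ] max [ 0.5904 -0.1184  0.2644]
d10g 46 med [ 0.4806 -0.1005  0.1242] min [ 0.4773 -0.1145  0.1009] max [ 0.4848 -0.0823  0.1271]
s10 pointer 96 med [ 0.6484 -0.1145  0.197 ] min [ 0.6375 -0.1208  0.1933] max [ 0.662  -0.1076  0.1995]
s10y 184 med [ 0.5874 -0.1255  0.2587] min [ 0.5804 -0.1296  0.223 ] max [ 0.594  -0.0954  0.2705]
s10g 108 med [ 0.4837 -0.1076  0.1207] min [ 0.4799 -0.1173  0.0758] max [ 0.4884 -0.0868  0.1254]
w10 pointer 1140 med [ 0.6476 -0.1092  0.197 ] min [ 0.6353 -0.1168  0.1952] max [ 0.6622 -0.1014  0.1982]
w10y 2638 med [ 0.5885 -0.0898  0.2602] min [ 0.5823 -0.1242  0.225 ] max [ 0.5945 -0.0827  0.2618]
w10g 1334 med [ 0.4873 -0.0942  0.1133] min [ 0.48   -0.1115  0.0758] max [ 0.4891 -0.0789  0.1236]
```

View pics/d10c.png

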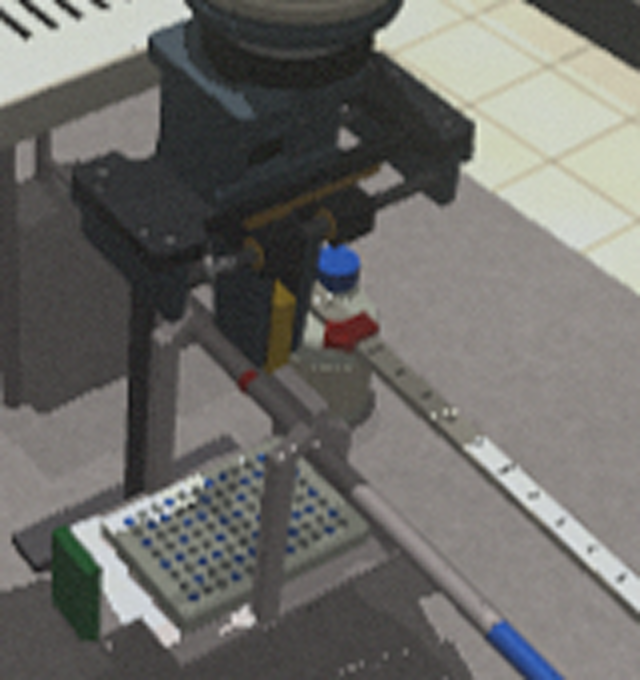

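View pics/s10c.png

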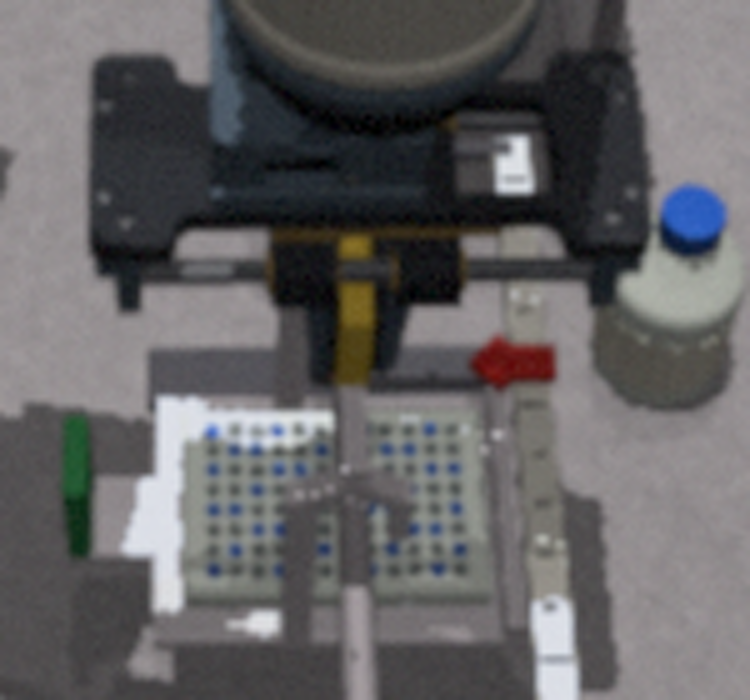

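View pics/w10.png

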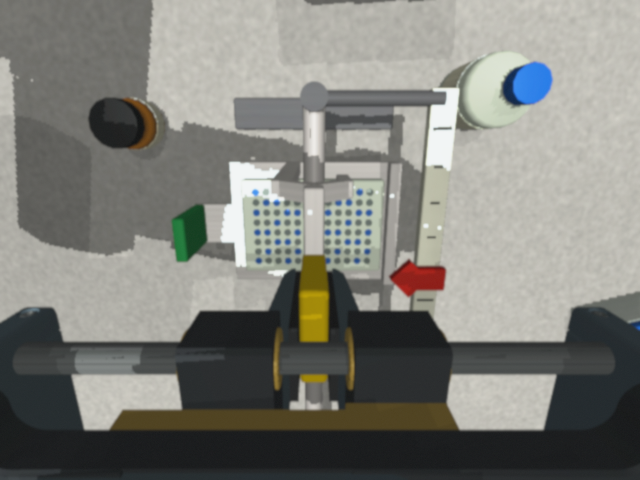

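The carrier is centred to 1–2 mm in all three views: plate middle at about -0.106 to -0.108 against the mark at -0.107 to -0.110 in the scene frame. Releasing.

>>> carry_out([
  [[0,0,-0.05],0],
  [[0,0,0],0],
  [[0,0,0],0],
  [[0,0,0],0],
  [[0,0,0],0],
  [[0,0,0],0],
  [[0,0,0],0],
  [[0,0,0],0],
  [[0,0,0],0],
  [[0,0,0],0],
], jaw=5)

```text
time: 29.2
eef_pos: [0.5876, -0.1079, 0.2209]
tcp_rot: [-2.303, -2.137, 0.0]
wrist_force: [-0.8, 0.2, 0.8]
gripper_width: 0.0501
```

>>> carry_out([
  [[0,0,-0.5],0],
  [[0,0,-1],0],
  [[0,0,-2],0],
  [[0,0,-2],0],
  [[0,0,-2],0],
  [[0,0,-2],0],
  [[0,0,-2],0],
  [[0,0,-2],0],
  [[0,0,-1],0],
  [[0,0,0],0],
])

```text
time: 30.2
eef_pos: [0.5881, -0.108, 0.3676]
tcp_rot: [2.301, 2.135, 0.002]
wrist_force: [-0.9, -0.5, -0.1]
gripper_width: 0.0502
```

```bash
python3 chk.py 11
```

```text
t 30.2 pos [ 0.5881 -0.108   0.3676] heading 1.4958 tilt 0.0029 w 0.0502 F [-0.87 -0.48 -0.14]
  shift now(cm) [ 0.11 -0.11 14.66] turn 0.0020
  shift after turn(cm) [ 0.1  -0.07 14.66]
d11 band 3 med [ 0.5838 -0.106   0.1967] min [ 0.5835 -0.1089  0.1952] max [ 0.586  -0.1058  0.1978]
d11 pointer 56 med [ 0.6455 -0.1124  0.1988] min [ 0.6344 -0.1189  0.196 ] max [ 0.6602 -0.106   0.2012]
d11y 136 med [ 0.5832 -0.1112  0.2612] min [ 0.58   -0.1282  0.2212] max [ 0.5904 -0.0872  0.2644]
d11g 41 med [ 0.4815 -0.0996  0.1241] min [ 0.4784 -0.115   0.1207] max [ 0.4858 -0.0851  0.1267]
s11 pointer 98 med [ 0.6482 -0.1144  0.1967] min [ 0.6372 -0.1205  0.1937] max [ 0.662  -0.1068  0.1989]
s11y 200 med [ 0.5867 -0.1202  0.2597] min [ 0.5806 -0.1294  0.2239] max [ 0.5927 -0.0896  0.2629]
s11g 115 med [ 0.4844 -0.1087  0.119 ] min [ 0.4803 -0.1178  0.0755] max [ 0.4891 -0.0857  0.1245]
w11 pointer 400 med [ 0.6478 -0.1099  0.197 ] min [ 0.6358 -0.117   0.1956] max [ 0.6621 -0.1024  0.1984]
w11y 791 med [ 0.5874 -0.1006  0.2607] min [ 0.5816 -0.1236  0.2354] max [ 0.5927 -0.0827  0.2621]
w11g 468 med [ 0.4876 -0.0949  0.1195] min [ 0.4799 -0.1119  0.0819] max [ 0.4897 -0.0791  0.1231]
```

View pics/d11c.png

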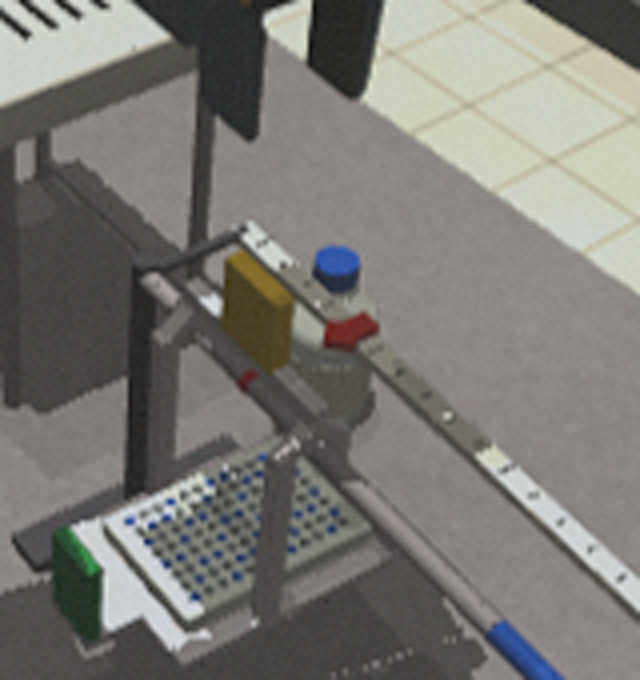

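View pics/s11c.png

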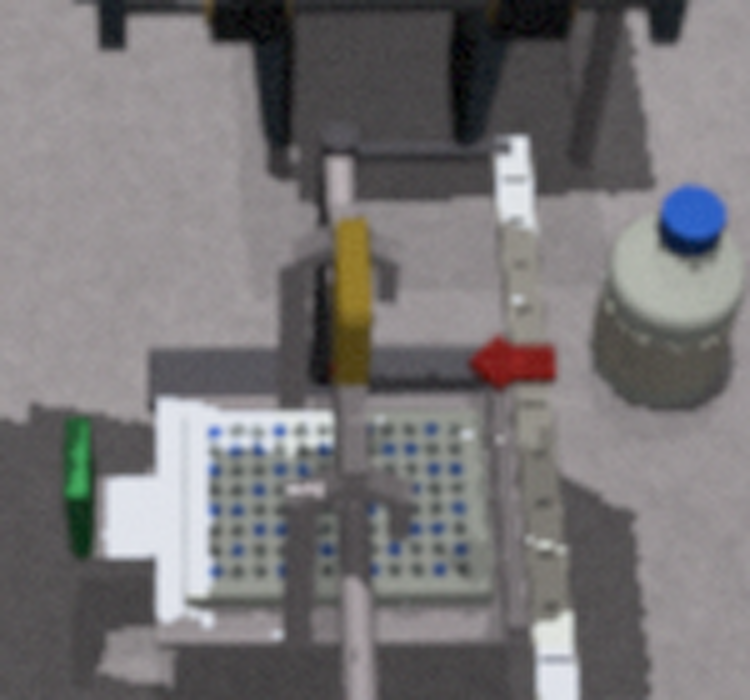

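>>> carry_out([
  [[0,0,0],0],
  [[0,0,0],0],
  [[0,0,0],0],
  [[0,0,0],0],
  [[0,0,0],0],
  [[0,0,0],0],
  [[0,0,0],0],
  [[0,0,0],0],
  [[0,0,0],0],
  [[0,0,0],0],
])

```text
time: 31.35
eef_pos: [0.5876, -0.1079, 0.3659]
tcp_rot: [2.303, 2.137, -0.0]
wrist_force: [-0.4, 0.2, -0.1]
gripper_width: 0.0499
```

```bash
python3 chk.py 12 | grep -E "y |g |pos"
python3 - <<'E'
from m import *
for n in('s12','d12'):
    W=cloud(n)
    for nm,lo,hi in(('jar',[.3,-.1,.02],[.46,.1,.08]),('bottle',[.69,-.25,.05],[.8,.09,.125])):
        stat(W[np.all((W>lo)&(W<hi),-1)],n+nm)
print(close_job())
E
```

```text
t 31.35 pos [ 0.5876 -0.1079  0.3659] heading 1.4958 tilt 0.0 w 0.0499 F [-0.36  0.22 -0.1 ]
d12y 138 med [ 0.5836 -0.1107  0.2614] min [ 0.5798 -0.128   0.2204] max [ 0.5906 -0.0863  0.2645]
d12g 46 med [ 0.4819 -0.1011  0.1235] min [ 0.4788 -0.1153  0.1199] max [ 0.486  -0.0846  0.1257]
s12y 200 med [ 0.5866 -0.1205  0.2597] min [ 0.5805 -0.1293  0.2233] max [ 0.5926 -0.0891  0.2637]
s12g 110 med [ 0.4845 -0.1105  0.12  ] min [ 0.4803 -0.1172  0.0728] max [ 0.489  -0.0869  0.1246]
w12y 779 med [ 0.5874 -0.1012  0.2607] min [ 0.5817 -0.1238  0.2354] max [ 0.5927 -0.0826  0.262 ]
w12g 467 med [ 0.4875 -0.0947  0.1199] min [ 0.4799 -0.1116  0.0813] max [ 0.4896 -0.0791  0.1232]
s12jar 471 med [ 0.4195 -0.0149  0.057 ] min [ 0.3987 -0.0275  0.0218] max [0.4391 0.0111 0.0621]
s12bottle 720 med [ 0.7426 -0.017   0.0837] min [ 0.7196 -0.034   0.053 ] max [0.7704 0.0072 0.1203]
d12jar 481 med [ 0.4137 -0.0142  0.0574] min [ 0.3965 -0.0274  0.0229] max [0.4357 0.012  0.0631]
d12bottle 344 med [ 0.7372 -0.014   0.0849] min [ 0.719  -0.0323  0.0522] max [0.7618 0.0048 0.1223]
the job is handed in; nothing more can be done
None
```

The carrier is hanging by both hooks on the rail, centred on the red mark, and I handed the job in at about 31.5 s. I drew it out by the green handle until the yellow grip stood about 108 mm in front of the hood, and let go. I then took it by the yellow grip, hooked it on at the middle of the blue stretch, slid it to the mark and released it.

- **Position:** its middle is within about 2 mm of the mark in all three cameras, and the hook point is at about 0.19 m height.
- **Stillness:** it sat in the same place in pictures taken about 1 s apart, with the gripper about 145 mm above its gripping height.
- **Jar and bottle:** neither moved or tipped. The bottle's readings shifted by up to 3 mm in the side camera, which is measurement scatter.

Checks that disagreed:
- The cameras gave the mark's y position as -0.104 to -0.110 m, about 6 mm apart, so I compared the carrier with the mark within each camera separately.
- While seating the hooks I moved about 2 mm too far across the rail and the side force reached roughly 9 N. I moved back about 1.5 mm before sliding.
- During the slide the gripper carried most of the weight for part of the way, with the hook point still at about 0.19 m.

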